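# Seat a block on its parallels in the vise

## Task

The aluminium block in the small vise stands proud of its two steel parallels: with the white nylon drift, and nothing else, push it down at one end and the other, firmly but without hammering, until it sits level and hard on both, then stand the drift upright on the bench again. Then nudge each parallel endwise and lightly with the fingertips, the one nearer the robot first and then the far one, to feel that neither slides any more. Keep the parallels under the block where they are, and leave everything else on the bench alone.

Things in the scene. Friction and masses are not known exactly. Their poses are not given: they have to be found in the camera images.
- vise: Small dark iron vise, bolted down; origin at the centre of its underside, on the bench. x runs from the screw and movable jaw (robot's side, to -150 mm) to the fixed jaw (to +65 mm); y along the 84 mm long jaws, to the robot's left; z up. Jaw gap x = -25 to 25 mm, bed top z = 30 mm, jaw tops z = 75 mm. Beyond |y| = 62 mm only bench lies below the parallels' overhanging ends.
- block_top (a point): Centre of the top face of the plain aluminium block between the jaws: 50 mm (vise x) by 84 mm (vise y), 40 mm tall, 0.45 kg; its axes match the vise's when level. It starts 6 to 9 mm too high in the middle and 0.045 to 0.09 rad out of level, its end at vise +y (left) the higher. Seated, its top is 94 mm above the vise's origin, 19 mm above the jaws.
- block: The same block; origin at the centre of its underside. The jaws' friction holds it where it is left; a push of about 5 N slides it down, but once its low end has landed the high end takes 20 to 23 N to level. Push each end in turn, on the centre line at vise y = +28 and -28 mm, until resistance rises sharply; a peak of 25 to 29 N leaves it level and hard on the parallels, above 35 N is hammering. Touch down slowly.
- block_foot_left (a point): Middle of the lower edge of the block's end at vise y = +42 mm. Fully seated it is 54 mm above the vise's origin (the parallels' top).
- block_foot_right (a point): Middle of the lower edge of the block's end at vise y = -42 mm. Fully seated it is 54 mm above the vise's origin.
- drift_center (a point): Centre of the white nylon drift, a plain round rod 28 mm in diameter and 90 mm tall, about 0.09 kg, standing upright and loose on the bench; its centre is 45 mm above its foot. Its z axis is the rod's.
- parallel_near_mid (a point): Centre of a loose steel parallel (bar) under the block, the one at vise x = -17 mm, nearer the robot. 10 mm thick (vise x), 170 mm long (vise y, its own y), 24 mm tall, 0.2 kg, on the vise bed at z = 30 to 54 mm. Its ends, 85 mm from here along y, overhang both sides of the vise and can be pushed endwise. Loose it slides at about 1 N; clamped by a well seated block it withstands 3 N.
- parallel_far_mid (a point): Centre of a loose steel parallel (bar) under the block, the one at vise x = +17 mm, farther from the robot. 10 mm thick (vise x), 170 mm long (vise y, its own y), 24 mm tall, 0.2 kg, on the vise bed at z = 30 to 54 mm. Its ends, 85 mm from here along y, overhang both sides of the vise and can be pushed endwise. Loose it slides at about 1 N; clamped by a well seated block it withstands 3 N.
- drift: The same nylon drift; origin at the centre of its foot.
- parallel_near: The near parallel; origin at the centre of its underside, axes as its point's.
- parallel_far: The far parallel; origin at the centre of its underside, axes as its point's.
- spool: Bystander, leave alone: white plastic wire spool, 52 mm across, 40 mm tall, standing.
- paste_tin: Bystander, leave alone: round flat tin with a green lid, 68 mm across, 22 mm tall.
- pack_shell: Bystander, leave alone: black tool battery pack, 75 x 110 mm, 57 mm tall.
- red_cup: Bystander, leave alone: red plastic cup, 68 mm across, 65 mm tall.
- screwdriver: Bystander, leave alone: screwdriver lying down, 190 mm long.

How it is judged:
On the way, in this order (a step that is already met when the one before it is completed fails the run):
1. the block is down on both parallels at both ends and presses on them, pushed by the drift (z of each of block_foot_left, block_foot_right in the frame of vise below 0.055 m and contact force between block and parallel_near above 2.5 N and contact force between block and parallel_far above 2.5 N), for 0.2 s.
2. the near parallel is nudged at its end with the fingertips while the block sits firm on both and the drift stands on the bench (all of step 1 and contact force between the fingers and parallel_near above 1 N and (y of the grasp point in the frame of parallel_near_mid above 0.06 m or y of the grasp point in the frame of parallel_near_mid below -0.06 m) and angle between drift's own z axis and vertical below 0.1 rad and height (world z) of drift below 0.006 m and linear speed of drift below 0.02 m/s).
3. the far parallel is nudged at its end with the fingertips while the block sits firm on both and the drift stands on the bench (all of step 1 and contact force between the fingers and parallel_far above 1 N and (y of the grasp point in the frame of parallel_far_mid above 0.06 m or y of the grasp point in the frame of parallel_far_mid below -0.06 m) and angle between drift's own z axis and vertical below 0.1 rad and height (world z) of drift below 0.006 m and linear speed of drift below 0.02 m/s).
At the end, for the whole second after the job is handed in: Both lower end edges of the block are within 1 mm of the parallels' top, the block presses on each parallel with more than 2.5 N, each parallel is within 12 mm of where it began, and the drift stands upright (within 0.1 rad), at rest, on the bench (foot within 6 mm of it) (all of step 1 and distance of each of parallel_near, parallel_far from where it was at the start of the episode below 0.012 m and angle between drift's own z axis and vertical below 0.1 rad and height (world z) of drift below 0.006 m and linear speed of drift below 0.02 m/s); the robot touches nothing.
It fails at once if the drift hammers or presses the block with more than 35 N (contact force between drift and block above 35 N).
It fails at once if the gripper or arm itself pushes on the block (more than 2 N) (contact force between any of the fingers, the arm and block above 2 N).
It fails at once if a parallel is pushed with more than 30 N by the fingers (contact force between the fingers and parallel_near above 30 N or contact force between the fingers and parallel_far above 30 N).
It fails at once if a bystander is moved by more than 30 mm (distance of any of spool, paste_tin, pack_shell, red_cup, screwdriver from where it was at the start of the episode above 0.03 m).
It also fails if it takes over 72 s, if anything falls off the work surface, if the arm or the gripper's body presses on something with over 40 N, if the wrist force passes 120 N, or if a joint passes its speed limit or range.

## Robot

A 6-joint arm with a two-finger parallel gripper is mounted at the origin on the work surface. World frame = base frame: x ahead of the robot, y to its left, z up, the work surface at z = 0. Lengths are in m, angles in rad, forces in N, time in s.
With the tool pointing down it reaches from about 0.35 to 0.975 m from the base axis. Payload 4.9 kg.
Tool frame: the origin (TCP) lies midway between the tips of the shut fingers; the grasp point (between the pads) lies 19 mm behind it; z points along the fingers, y is the direction in which the jaws open and shut (so a half turn about z gives the same grasp; the last joint's range is limited). The gripper opens to 85 mm and grips with 20 to 120 N. Pads are 22 mm wide; open, the fingers measure 114 mm over their backs; the gripper's body (76 mm by 85 mm) begins 54 mm behind the grasp point. The pads swing forward as they close: fully open they stand 13 mm farther back than shut.
Start: joints at [-1.385, 0.053, 1.613, -0, 1.476, -0.119], TCP at [0.188, -0.596, 0.231] pointing down, gripper open.
Joint ranges: [-3.01, 3.01], [-1.01, 2.22], [0.06, 2.58], [-1.02, 4.17], [0.09, 2.62], [-3.14, 3.14]. Speed limits (rad/s): [2.57, 2.57, 3.14, 3.14, 3.14, 3.14].

## Interface

Orientations are given as a unit quaternion [w, x, y, z].
In Python, from plant import manip gives the robot as it stands. The module is installed in compiled form; this text tells all that it offers.
- The arm moves only by the tool move_arm, never from a script. Its argument "rows" is a list of rows, each an object of numbers: "tx", "ty", "tz": the shift along the tool's x, y, z in m; "ax", "ay", "az": the turn, a rotation vector about the tool's x, y, z in degrees; "jaw": the closure in counts, from 0 (fully open) to 255 (shut). In form: [{"tx": .., "ty": .., "tz": .., "ax": .., "ay": .., "az": .., "jaw": ..}, ...]. A call has 1 to 12 rows; each row shifts and turns the pose as measured when the row begins, along the tool's axes as they then stand; what a row does not reach is not made up. A row lasts 1/10 s, in which the tool goes at most 50 mm and 8.59 degrees, less where a joint would pass 70% of its speed; a pose out of reach is approached as far as the arm can. A call with a gripper value outside its range is refused whole. The fingers move at their own pace and stop on an object; the grip force is fixed at half the most. Time passes only in rows, so rows that do not move let the fingers close. It gives the time, the measured TCP pose, the force and the opening at its end, in the units of the state.
- manip.state(): the state, without advancing time (a new reading comes with each control period).
- manip.grab_frame(name): name is "scene" or "top" or "wrist"; returns a dict with "color" (384x512x3 uint8, red, green, blue), "intrinsics" (3x3 intrinsics, pixels), "R" (3x3) and "t" (3): a world point X has camera coordinates R X + t. Camera axes: x right, y down, z forward; pixel columns grow to the right and rows downward; lengths in m; the calibration is good to about 2 mm. A picture is of the moment at which its call begins. There is no depth.
- manip.job_done(): hands the job in, once; it reports no verdict.
The state is a dict: "time": time; "joint_pos": joint angles; "joint_vel": joint speeds; "joint_efforts": joint torques, N m; "tool_pos": TCP position; "tool_rot": TCP orientation; "contact_force": force on the tool from outside, world axes, zero at the start; "ft_torque": the same for the moment, N m; "gripper_width": opening from 0.0 (shut) to 1.0 (fully open).
Only numpy, scipy, OpenCV 4.12 (cv2) and the standard library are available. Lean on these libraries where they do the work, as an engineer would, in place of code of your own. Each camera call takes 0.05 s, during which the arm holds its last target.

## Working session

There is one attempt and no reset: what is moved stays moved. The work goes in short steps, Python scripts to look and compute and a tool call to move; the robot and the scene stay as the last step left them, time stands still between calls to the robot, and variables do not carry over. Pictures are saved under pics/ and viewed, and the job is handed in when it is done.

Besides the shell and the picture viewer there is one more tool, called after "Emit:" by a JSON object that holds its "api" and its "payload". move_arm: Moves the arm, as the interface text tells. Its arguments: {"type":"object","properties":{"rows":{"type":"array"}},"required":["rows"]}

```bash
mkdir -p pics; python3 - <<'E'
from plant import manip
import cv2,pickle
s=manip.state();print(s)
d={}
for n in("scene","top","wrist"):
    f=manip.grab_frame(n);d[n]=f
    cv2.imwrite(f"pics/{n}0.png",f["color"][:,:,::-1]); print(n,f["intrinsics"],f["R"],f["t"])
pickle.dump(d,open("f0.pkl","wb"))
E
```

```text
{'time': 0.0, 'joint_pos': array([-1.38499854e+00,  5.33783792e-02,  1.61431877e+00, -2.22422619e-06,
        1.47605283e+00, -1.18999673e-01]), 'joint_vel': array([-1.19203090e-04, -2.87894043e-05, -1.01385067e-03,  7.60330513e-04,
       -8.68611480e-04, -1.73927704e-03]), 'joint_efforts': array([-1.22295569e-03, -3.93682945e+01, -3.70176494e+01, -1.40619413e-04,
        7.20718337e-03,  1.50443464e-05]), 'tool_pos': array([ 0.18744181, -0.59555035,  0.23003492]), 'tool_rot': array([-1.07802465e-03,  9.88409181e-01,  1.51809511e-01, -3.71260292e-05]), 'contact_force': array([-0.03801041, -0.39834428,  0.01101722]), 'ft_torque': array([-0.00406011,  0.00653061,  0.01441097]), 'gripper_width': 0.9973970713898611}
scene [[375.90630066   0.         257.58731272]
 [  0.         375.90630066 190.63402442]
 [  0.           0.           1.        ]] [[-0.03896835  0.99902545 -0.02072746]
 [ 0.57291331  0.0053425  -0.81959856]
 [-0.81868907 -0.04381344 -0.57256317]] [ 0.00478635 -0.24629846  1.46732706]
top [[388.5411006    0.         259.17437682]
 [  0.         388.5411006  191.29822943]
 [  0.           0.           1.        ]] [[ 3.81937320e-03 -9.99104368e-01 -4.21411265e-02]
 [-9.95394169e-01  2.38355153e-04 -9.58665280e-02]
 [ 9.57907114e-02  4.23131817e-02 -9.94501752e-01]] [0.05953823 0.57195736 0.91050489]
wrist [[298.85645175   0.         261.39633431]
 [  0.         298.85645175 188.56264136]
 [  0.           0.           1.        ]] [[ 0.30016969 -0.95388478 -0.00140959]
 [-0.91669201 -0.28887381  0.27609359]
 [-0.26376867 -0.08158277 -0.96112972]] [-0.62393476 -0.0366596   0.37856145]
```

View pics/scene0.png

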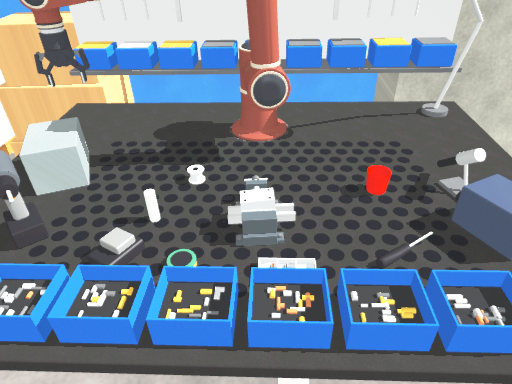

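View pics/top0.png

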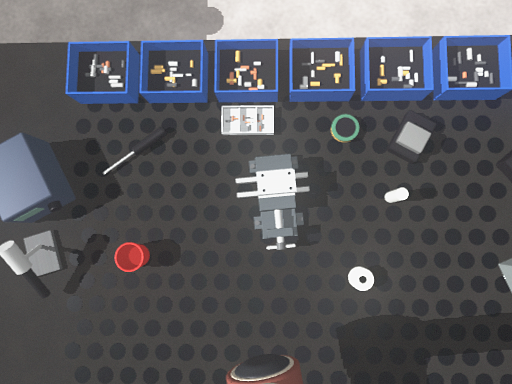

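View pics/wrist0.png

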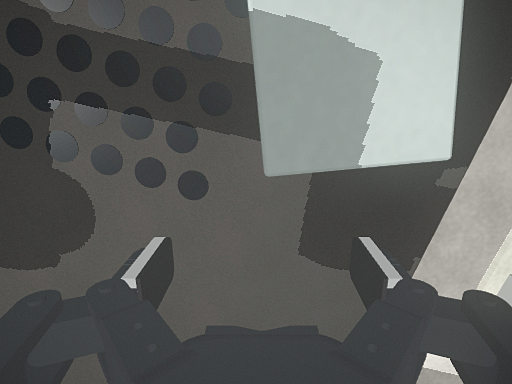

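The scene view shows the vise at about (258,215) and the drift at (152,205). In the top view the block is at about (276,183), the drift at (397,195), the spool at (361,279) and the tin at (345,128). I'll zoom in on the vise and drift.

```bash
cat > h.py <<'E'
import numpy as np,cv2,pickle
def ray(f,u,v):
    K=f["intrinsics"];R=f["R"];t=f["t"]
    d=R.T@np.linalg.solve(K,[u,v,1.]);return -R.T@t,d
def onz(f,u,v,z):
    c,d=ray(f,u,v);return c+d*(z-c[2])/d[2]
def proj(f,X):
    p=f["intrinsics"]@(f["R"]@np.asarray(X,float)+f["t"]);return p[:2]/p[2]
def tri(f1,p1,f2,p2):
    c1,d1=ray(f1,*p1);c2,d2=ray(f2,*p2)
    d1=d1/np.linalg.norm(d1);d2=d2/np.linalg.norm(d2)
    A=np.stack([d1,-d2],1);s=np.linalg.lstsq(A,c2-c1,rcond=None)[0]
    a=c1+s[0]*d1;b=c2+s[1]*d2;return (a+b)/2,np.linalg.norm(a-b)
E
python3 - <<'E'
from h import *
d=pickle.load(open("f0.pkl","rb"))
t=d["top"]["color"][:,:,::-1];s=d["scene"]["color"][:,:,::-1]
a=cv2.resize(t[145:255,225:325],None,fx=5,fy=5,interpolation=cv2.INTER_CUBIC)
cv2.imwrite("pics/tv.png",a)
a=cv2.resize(s[165:250,215:305],None,fx=7,fy=7,interpolation=cv2.INTER_CUBIC)
cv2.imwrite("pics/sv.png",a)
for n,box in(("top",(175,215,375,420)),("scene",(180,230,135,175))):
    im=d[n]["color"];r0,r1,c0,c1=box
    m=(im[r0:r1,c0:c1].min(2)>120).astype(np.uint8)
    n_,l,st,ce=cv2.connectedComponentsWithStats(m)
    k=1+st[1:,4].argmax()
    cn=max(cv2.findContours((l==k).astype(np.uint8),cv2.RETR_EXTERNAL,cv2.CHAIN_APPROX_NONE)[0],key=len)+[c0,r0]
    print(n,st[k],ce[k]+[c0,r0],cv2.minAreaRect(cn.astype(np.float32)))
    cv2.imwrite(f"pics/dr_{n}.png",cv2.resize(im[r0:r1,c0:c1,::-1],None,fx=8,fy=8,interpolation=cv2.INTER_CUBIC))
E
```

```text
top [  9  12  25  16 278] [396.39208633 194.83453237] ((396.20001220703125, 195.10000610351562), (12.965337753295898, 24.349536895751953), 71.56504821777344)
scene [  8   8  18  35 398] [151.69095477 204.66834171] ((151.92381286621094, 204.78005981445312), (34.001895904541016, 12.368535995483398), 76.60750579833984)
```

View pics/tv.png

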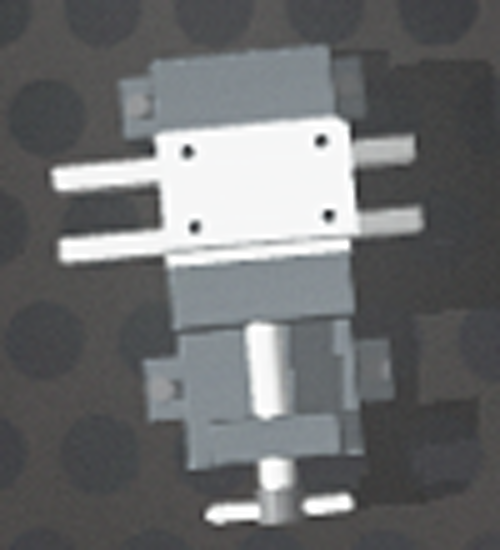

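View pics/sv.png

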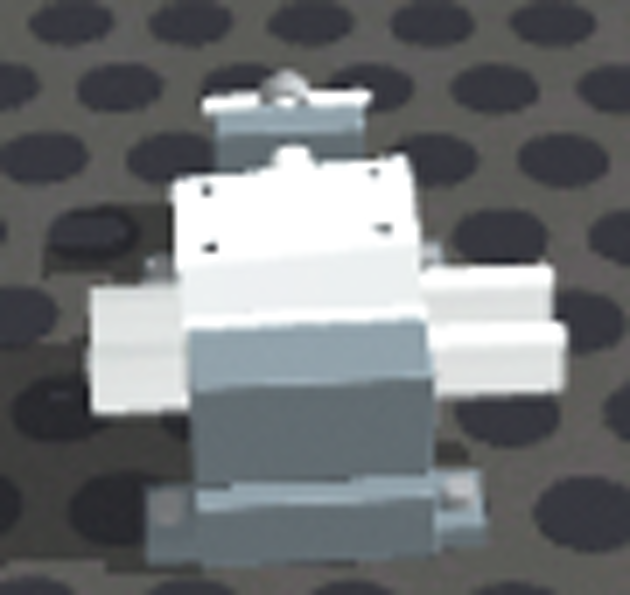

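View pics/dr_top.png

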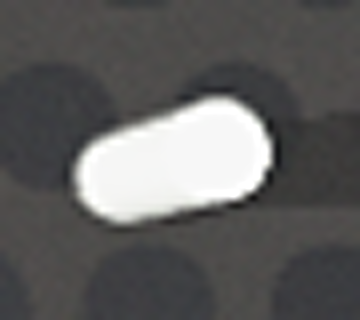

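View pics/dr_scene.png

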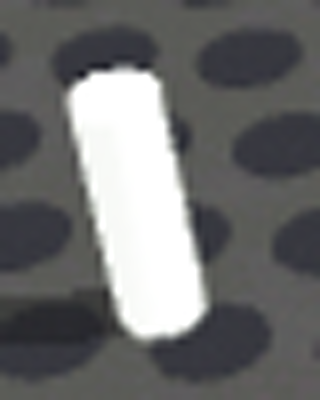

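```bash
python3 - <<'E'
from h import *
d=pickle.load(open("f0.pkl","rb"));T=d["top"];S=d["scene"]
print("cams",-T["R"].T@T["t"],-S["R"].T@S["t"])
def tp(x,y):return (225+(x+.5)/5-.5,145+(y+.5)/5-.5)
def sp(x,y):return (215+(x+.5)/7-.5,165+(y+.5)/7-.5)
print("drift top disc",onz(T,401.4,193.6,.09),"foot",onz(T,390.2,196.1,0))
c,_=tri(T,(396.3,195.0),S,(151.8,204.7));print("drift tri",c,_)
# block dots: FL,FR,NL,NR (top view) ; scene is mirrored: robot-left(+y) on image right
dt=[(188,152),(321,140),(195,227),(328,215)];ds=[(382,229),(210,247),(374,173),(207,190)]
P=[]
for a,b in zip(dt,ds):
    p,e=tri(T,tp(*a),S,sp(*b));P.append(p);print("dot",p.round(4),round(e,4))
P=np.array(P);print("mean",P.mean(0))
# jaw fixed top far corners at z=.075
for n,p in(("fixed far L",(153,62)),("fixed far R",(327,47)),("mov near L",(177,330)),("mov near R",(353,314))):
    print(n,onz(T,*tp(*p),.075).round(4))
for n,p in(("farL",(52,180)),("farR",(415,149)),("nearL",(60,251)),("nearR",(422,219))):
    print(n,onz(T,*tp(*p),.054).round(4))
E
```

```text
cams [0.48187771 0.02082221 0.96283928] [1.34257882 0.06082282 0.63837078]
drift top disc [ 0.56073328 -0.25852903  0.09      ] foot [ 0.5627045  -0.26005645  0.        ]
drift tri [ 0.56157741 -0.26143057  0.04492804] 0.0006426079584077059
dot [0.6016 0.0499 0.1007] 0.0019
dot [ 0.6075 -0.0098  0.0967] 0.0021
dot [0.5678 0.0466 0.1009] 0.002
dot [ 0.5736 -0.0129  0.0971] 0.0024
mean [0.58765952 0.01845188 0.09883333]
fixed far L [0.6473 0.0681 0.075 ]
fixed far R [ 0.654  -0.0124  0.075 ]
mov near L [0.5231 0.0565 0.075 ]
mov near R [ 0.5305 -0.0237  0.075 ]
farL [0.5948 0.1168 0.054 ]
farR [ 0.6093 -0.0542  0.054 ]
nearL [0.5611 0.1127 0.054 ]
nearR [ 0.5762 -0.0572  0.054 ]
```

```bash
python3 - <<'E'
from h import *
d=pickle.load(open("f0.pkl","rb"));T=d["top"];S=d["scene"]
for p in((38,195),(88,185),):print("box base scene",onz(S,*p,0).round(3))
for z in(0,.1,.2):print(z,onz(T,500,264,z).round(3),onz(T,511,292,z).round(3))
for z in (.1,.15,.2): print(z,[onz(S,*p,z).round(3) for p in((36,158),(84,150),(28,124),(80,119))])
E
```

```text
box base scene [ 0.459 -0.642  0.   ]
box base scene [ 0.404 -0.512  0.   ]
0 [ 0.4   -0.514  0.   ] [ 0.335 -0.536  0.   ]
0.1 [ 0.409 -0.458  0.1  ] [ 0.35  -0.478  0.1  ]
0.2 [ 0.417 -0.403  0.2  ] [ 0.365 -0.42   0.2  ]
0.1 [array([ 0.412, -0.636,  0.1  ]), array([ 0.364, -0.513,  0.1  ]), array([ 0.179, -0.79 ,  0.1  ]), array([ 0.138, -0.623,  0.1  ])]
0.15 [array([ 0.499, -0.571,  0.15 ]), array([ 0.455, -0.46 ,  0.15 ]), array([ 0.287, -0.711,  0.15 ]), array([ 0.25, -0.56,  0.15])]
0.2 [array([ 0.585, -0.507,  0.2  ]), array([ 0.545, -0.406,  0.2  ]), array([ 0.395, -0.632,  0.2  ]), array([ 0.362, -0.496,  0.2  ])]
```

Emit:
{"api": "move_arm", "payload": {"rows": [{"az": 8.5, "ty": -0.03}, {"az": 4.0, "ty": -0.04}, {"ty": -0.04}]}}

```text
schema error: expected keys tx, ty, tz, ax, ay, az, jaw
```

Emit:
{"api": "move_arm", "payload": {"rows": [{"tx": 0, "ty": -0.02, "tz": 0, "ax": 0, "ay": 0, "az": 8.5, "jaw": 0}, {"tx": 0, "ty": -0.03, "tz": 0, "ax": 0, "ay": 0, "az": 4, "jaw": 0}, {"tx": 0.02, "ty": -0.04, "tz": 0, "ax": 0, "ay": 0, "az": 0, "jaw": 0}, {"tx": 0.03, "ty": -0.04, "tz": 0, "ax": 0, "ay": 0, "az": 0, "jaw": 0}, {"tx": 0.04, "ty": -0.03, "tz": 0, "ax": 0, "ay": 0, "az": 0, "jaw": 0}, {"tx": 0.04, "ty": -0.03, "tz": 0, "ax": 0, "ay": 0, "az": 0, "jaw": 0}, {"tx": 0.04, "ty": -0.02, "tz": 0, "ax": 0, "ay": 0, "az": 0, "jaw": 0}, {"tx": 0.04, "ty": -0.02, "tz": 0, "ax": 0, "ay": 0, "az": 0, "jaw": 0}]}}

```text
time: 0.95
tool_pos: [0.3722, -0.3456, 0.2273]
tool_rot: [-0.002, 0.999, 0.033, -0.001]
contact_force: [0.9, -0.5, 0.6]
gripper_width: 0.999
```

```bash
cat >> h.py <<'E'
from scipy.spatial.transform import Rotation as Ro
def st(target=None,yaw=.087):
    from plant import manip
    s=manip.state();q=s["tool_rot"];R=Ro.from_quat([q[1],q[2],q[3],q[0]]).as_matrix()
    print("t",round(s["time"],2),"pos",s["tool_pos"].round(4),"F",s["contact_force"].round(2),"M",s["ft_torque"].round(3),"w",round(s["gripper_width"],3))
    print("toolx",R[:,0].round(4),"toolz",R[:,2].round(4))
    W=Ro.from_matrix(np.array([[np.cos(yaw),np.sin(yaw),0],[np.sin(yaw),-np.cos(yaw),0],[0,0,-1]]).T)
    print("corr turn deg",(np.degrees((Ro.from_matrix(R).inv()*W).as_rotvec())).round(2))
    if target is not None: print("shift mm",(R.T@(np.array(target)-s["tool_pos"])*1000).round(1))
    return s,R
E
python3 -c "
from h import *
st((.562,-.26,.2))"
```

```text
t 0.95 pos [ 0.3722 -0.3456  0.2273] F [ 0.86 -0.54  0.58] M [-0.042 -0.027  0.027] w 0.999
toolx [ 0.9979  0.0655 -0.0012] toolz [-0.0014  0.0043 -1.    ]
corr turn deg [-0.25  0.06 -1.23]
shift mm [195.  -72.9  27.4]
```

Emit:
{"api": "move_arm", "payload": {"rows": [{"tx": 0.045, "ty": -0.02, "tz": 0.005, "ax": 0, "ay": 0, "az": -1, "jaw": 0}, {"tx": 0.045, "ty": -0.02, "tz": 0.005, "ax": 0, "ay": 0, "az": 0, "jaw": 0}, {"tx": 0.045, "ty": -0.015, "tz": 0.005, "ax": 0, "ay": 0, "az": 0, "jaw": 0}, {"tx": 0.04, "ty": -0.01, "tz": 0, "ax": 0, "ay": 0, "az": 0, "jaw": 0}, {"tx": 0.02, "ty": -0.008, "tz": 0, "ax": 0, "ay": 0, "az": 0, "jaw": 0}, {"tx": 0, "ty": 0, "tz": 0, "ax": 0, "ay": 0, "az": 0, "jaw": 0}]}}

```text
time: 1.55
tool_pos: [0.5686, -0.2485, 0.2102]
tool_rot: [-0.002, 0.999, 0.046, -0.001]
contact_force: [-0.2, 0.0, 0.0]
gripper_width: 1.004
```

```bash
python3 -c "
from h import *
st((.562,-.26,.2))
from plant import manip
f=manip.grab_frame('wrist');cv2.imwrite('pics/w1.png',f['color'][:,:,::-1]);pickle.dump(f,open('w1.pkl','wb'))
print(proj(f,(.562,-.26,.09)),proj(f,(.562,-.26,0)))"
```

```text
t 1.55 pos [ 0.5686 -0.2485  0.2102] F [-0.24  0.01  0.03] M [-0.016  0.016 -0.041] w 1.004
toolx [ 0.9958  0.0912 -0.0018] toolz [-0.0023  0.0046 -1.    ]
corr turn deg [-0.27  0.11  0.25]
shift mm [-7.6 10.9 10.2]
[273.74720518 189.63752883] [271.09141123 168.63902454]
```

View pics/w1.png

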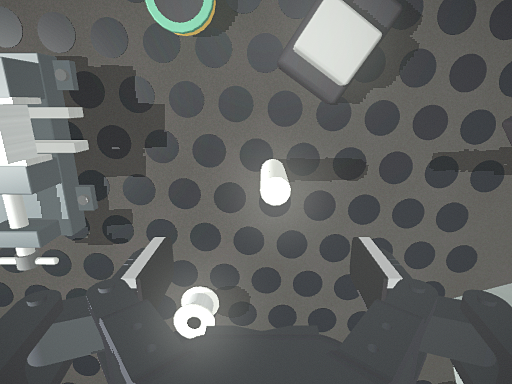

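The wrist view shows the drift's top at about (276,191) and its foot at (271,168). My estimate predicts both to within 2 px, so I'm going down to it.

Emit:
{"api": "move_arm", "payload": {"rows": [{"tx": -0.0075, "ty": 0.011, "tz": 0.02, "ax": -0.25, "ay": 0.1, "az": 0.25, "jaw": 0}, {"tx": 0, "ty": 0, "tz": 0.03, "ax": 0, "ay": 0, "az": 0, "jaw": 0}, {"tx": 0, "ty": 0, "tz": 0.03, "ax": 0, "ay": 0, "az": 0, "jaw": 0}, {"tx": 0, "ty": 0, "tz": 0.03, "ax": 0, "ay": 0, "az": 0, "jaw": 0}, {"tx": 0, "ty": 0, "tz": 0.02, "ax": 0, "ay": 0, "az": 0, "jaw": 0}, {"tx": 0, "ty": 0, "tz": 0, "ax": 0, "ay": 0, "az": 0, "jaw": 0}]}}

```text
time: 2.2
tool_pos: [0.5548, -0.2663, 0.0778]
tool_rot: [0.002, 0.999, 0.04, -0.0]
contact_force: [0.1, 0.2, -0.4]
gripper_width: 0.998
```

```bash
python3 -c "
from h import *
st((.562,-.26,.045))
from plant import manip
f=manip.grab_frame('wrist');cv2.imwrite('pics/w2.png',f['color'][:,:,::-1])
print(proj(f,(.562,-.26,.09)),proj(f,(.562,-.26,0)))"
```

```text
t 2.2 pos [ 0.5548 -0.2663  0.0778] F [ 0.06  0.18 -0.44] M [ 0.002 -0.025  0.014] w 0.998
toolx [ 0.9968  0.0796 -0.0011] toolz [-8.0e-04 -3.5e-03 -1.0e+00]
corr turn deg [ 0.2   0.07 -0.42]
shift mm [ 7.7 -5.8 32.8]
[249.56952308 237.02619111] [253.55030748 186.18246042]
```

View pics/w2.png

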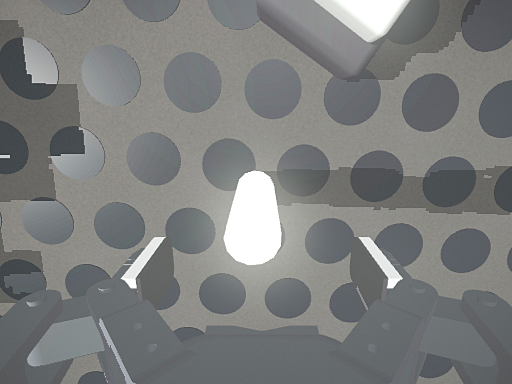

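The drift sits between the fingers at about (253,236), matching the predicted (250,237). I'll centre on it and finish the descent.

Emit:
{"api": "move_arm", "payload": {"rows": [{"tx": 0.0075, "ty": -0.006, "tz": 0.0, "ax": 0.2, "ay": 0.05, "az": -0.4, "jaw": 0}, {"tx": 0, "ty": 0, "tz": 0.0, "ax": 0, "ay": 0, "az": 0, "jaw": 0}, {"tx": 0, "ty": 0, "tz": 0.015, "ax": 0, "ay": 0, "az": 0, "jaw": 0}, {"tx": 0, "ty": 0, "tz": 0.013, "ax": 0, "ay": 0, "az": 0, "jaw": 0}, {"tx": 0, "ty": 0, "tz": 0, "ax": 0, "ay": 0, "az": 0, "jaw": 0}]}}

```text
time: 2.75
tool_pos: [0.5659, -0.2626, 0.0561]
tool_rot: [0.004, 0.999, 0.043, 0.005]
contact_force: [-0.2, 0.2, -0.9]
gripper_width: 0.997
```

```bash
python3 -c "
from h import *
st((.562,-.26,.045))"
```

```text
t 2.75 pos [ 0.5659 -0.2626  0.0561] F [-0.22  0.21 -0.85] M [-0.005 -0.019  0.026] w 0.997
toolx [0.9962 0.0861 0.0098] toolz [ 0.0104 -0.0067 -0.9999]
corr turn deg [ 0.43 -0.56 -0.04]
shift mm [-3.8 -3.  11.1]
```

Emit:
{"api": "move_arm", "payload": {"rows": [{"tx": -0.003, "ty": -0.003, "tz": 0.006, "ax": 0.4, "ay": -0.55, "az": 0, "jaw": 0}, {"tx": 0, "ty": 0, "tz": 0.004, "ax": 0, "ay": 0, "az": 0, "jaw": 0}, {"tx": 0, "ty": 0, "tz": 0, "ax": 0, "ay": 0, "az": 0, "jaw": 0}, {"tx": 0, "ty": 0, "tz": 0, "ax": 0, "ay": 0, "az": 0, "jaw": 0}]}}

```text
time: 3.15
tool_pos: [0.5621, -0.2594, 0.0443]
tool_rot: [-0.0, 0.999, 0.043, -0.001]
contact_force: [0.3, -0.8, 0.6]
gripper_width: 1.002
```

```bash
python3 -c "
from h import *
st((.562,-.26,.045))"
```

```text
t 3.15 pos [ 0.5621 -0.2594  0.0443] F [ 0.34 -0.81  0.61] M [-0.016 -0.004 -0.045] w 1.002
toolx [ 0.9963  0.0863 -0.0019] toolz [-2.e-03  7.e-04 -1.e+00]
corr turn deg [-0.05  0.11 -0.03]
shift mm [-0.2  0.6 -0.7]
```

Emit:
{"api": "move_arm", "payload": {"rows": [{"tx": 0, "ty": 0, "tz": 0, "ax": 0, "ay": 0, "az": 0, "jaw": 255}, {"tx": 0, "ty": 0, "tz": 0, "ax": 0, "ay": 0, "az": 0, "jaw": 255}, {"tx": 0, "ty": 0, "tz": 0, "ax": 0, "ay": 0, "az": 0, "jaw": 255}, {"tx": 0, "ty": 0, "tz": 0, "ax": 0, "ay": 0, "az": 0, "jaw": 255}, {"tx": 0, "ty": 0, "tz": 0, "ax": 0, "ay": 0, "az": 0, "jaw": 255}, {"tx": 0, "ty": 0, "tz": 0, "ax": 0, "ay": 0, "az": 0, "jaw": 255}, {"tx": 0, "ty": 0, "tz": 0, "ax": 0, "ay": 0, "az": 0, "jaw": 255}]}}

```text
time: 3.85
tool_pos: [0.5628, -0.2599, 0.0455]
tool_rot: [0.0, 0.999, 0.043, -0.0]
contact_force: [-0.0, -0.2, -0.3]
gripper_width: 0.312
```

```bash
python3 -c "
from h import *
st((.562,-.26,.045))"
```

```text
t 3.85 pos [ 0.5628 -0.2599  0.0455] F [-0.04 -0.17 -0.28] M [ 0.045 -0.071 -0.003] w 0.312
toolx [ 9.963e-01  8.630e-02 -2.000e-04] toolz [-1.e-04 -4.e-04 -1.e+00]
corr turn deg [ 0.02  0.01 -0.04]
shift mm [-0.8  0.   0.5]
```

Emit:
{"api": "move_arm", "payload": {"rows": [{"tx": 0, "ty": 0, "tz": -0.02, "ax": 0, "ay": 0, "az": 0, "jaw": 255}, {"tx": 0, "ty": 0, "tz": -0.04, "ax": 0, "ay": 0, "az": 0, "jaw": 255}, {"tx": 0, "ty": 0, "tz": -0.045, "ax": 0, "ay": 0, "az": 0, "jaw": 255}, {"tx": 0, "ty": 0, "tz": -0.04, "ax": 0, "ay": 0, "az": 0, "jaw": 255}, {"tx": 0.005, "ty": -0.03, "tz": -0.01, "ax": 0, "ay": 0, "az": 0, "jaw": 255}, {"tx": 0.006, "ty": -0.04, "tz": 0, "ax": 0, "ay": 0, "az": 0, "jaw": 255}, {"tx": 0.006, "ty": -0.04, "tz": 0, "ax": 0, "ay": 0, "az": 0, "jaw": 255}, {"tx": 0.006, "ty": -0.04, "tz": 0, "ax": 0, "ay": 0, "az": 0, "jaw": 255}, {"tx": 0.006, "ty": -0.04, "tz": 0, "ax": 0, "ay": 0, "az": 0, "jaw": 255}, {"tx": 0.006, "ty": -0.04, "tz": 0, "ax": 0, "ay": 0, "az": 0, "jaw": 255}, {"tx": 0.003, "ty": -0.02, "tz": 0, "ax": 0, "ay": 0, "az": 0, "jaw": 255}, {"tx": 0, "ty": 0, "tz": 0, "ax": 0, "ay": 0, "az": 0, "jaw": 255}]}}

```text
time: 5.05
tool_pos: [0.5778, 0.0017, 0.2046]
tool_rot: [-0.002, 0.999, 0.041, -0.002]
contact_force: [-0.1, -1.0, -1.5]
gripper_width: 0.312
```

```bash
python3 -c "
from h import *
st((.5836,.05,.175))
from plant import manip
f=manip.grab_frame('scene');cv2.imwrite('pics/s3.png',f['color'][:,:,::-1])
"
```

```text
t 5.05 pos [0.5778 0.0017 0.2046] F [-0.14 -1.01 -1.47] M [-0.043 -0.016 -0.022] w 0.312
toolx [ 0.9966  0.0824 -0.0035] toolz [-0.0038  0.0038 -1.    ]
corr turn deg [-0.24  0.2  -0.26]
shift mm [  9.9 -47.5  29.8]
```

View pics/s3.png

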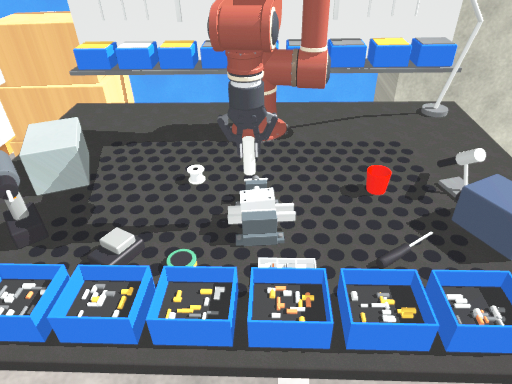

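The drift is held upright at about (249,155) in the scene view, above and behind the block. I'll move it over the left end.

Emit:
{"api": "move_arm", "payload": {"rows": [{"tx": 0.005, "ty": -0.022, "tz": 0.005, "ax": -0.2, "ay": 0.2, "az": -0.25, "jaw": 255}, {"tx": 0.005, "ty": -0.022, "tz": 0.01, "ax": 0, "ay": 0, "az": 0, "jaw": 255}, {"tx": 0, "ty": 0, "tz": 0.01, "ax": 0, "ay": 0, "az": 0, "jaw": 255}, {"tx": 0, "ty": 0, "tz": 0, "ax": 0, "ay": 0, "az": 0, "jaw": 255}, {"tx": 0, "ty": 0, "tz": 0, "ax": 0, "ay": 0, "az": 0, "jaw": 255}]}}

```text
time: 5.6
tool_pos: [0.5844, 0.0403, 0.1782]
tool_rot: [0.002, 0.999, 0.04, -0.0]
contact_force: [0.4, -0.2, -1.4]
gripper_width: 0.312
```

```bash
python3 -c "
from h import *
st((.5836,.05,.158))
from plant import manip
f=manip.grab_frame('scene');cv2.imwrite('pics/s4.png',cv2.resize(f['color'][110:250,200:320,::-1],None,fx=5,fy=5,interpolation=cv2.INTER_CUBIC))
"
```

```text
t 5.6 pos [0.5844 0.0403 0.1782] F [ 0.38 -0.21 -1.36] M [-0.017 -0.013  0.028] w 0.312
toolx [ 0.9968  0.0802 -0.0011] toolz [-8.0e-04 -3.4e-03 -1.0e+00]
corr turn deg [ 0.19  0.06 -0.39]
shift mm [ 0.  -9.8 20.2]
```

View pics/s4.png

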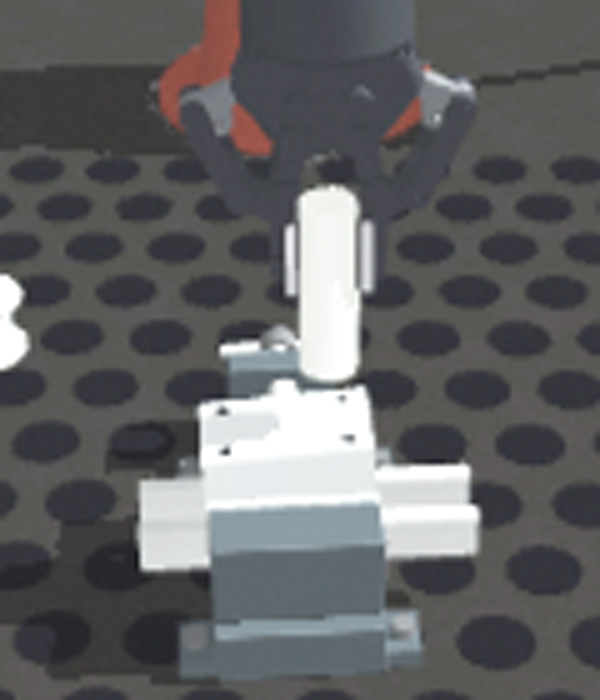

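The drift hangs upright over the block, gripped at its upper part. I'll shift it 10 mm to the left and come down slowly.

Emit:
{"api": "move_arm", "payload": {"rows": [{"tx": 0, "ty": -0.007, "tz": 0.003, "ax": 0.2, "ay": 0, "az": -0.4, "jaw": 255}, {"tx": 0, "ty": -0.003, "tz": 0.005, "ax": 0, "ay": 0, "az": 0, "jaw": 255}, {"tx": 0, "ty": 0, "tz": 0.004, "ax": 0, "ay": 0, "az": 0, "jaw": 255}, {"tx": 0, "ty": 0, "tz": 0.002, "ax": 0, "ay": 0, "az": 0, "jaw": 255}, {"tx": 0, "ty": 0, "tz": 0, "ax": 0, "ay": 0, "az": 0, "jaw": 255}]}}

```text
time: 6.15
tool_pos: [0.5839, 0.0488, 0.1641]
tool_rot: [0.0, 0.999, 0.042, 0.0]
contact_force: [0.5, -0.6, -1.6]
gripper_width: 0.316
```

```bash
python3 -c "
from h import *
st((.5836,.05,.156))
"
```

```text
t 6.15 pos [0.5839 0.0488 0.1641] F [ 0.53 -0.64 -1.57] M [-0.023 -0.052  0.053] w 0.316
toolx [9.964e-01 8.470e-02 3.000e-04] toolz [ 3.e-04 -2.e-04 -1.e+00]
corr turn deg [ 0.02 -0.02 -0.12]
shift mm [-0.2 -1.2  8.1]
```

Emit:
{"api": "move_arm", "payload": {"rows": [{"tx": 0, "ty": -0.001, "tz": 0.003, "ax": 0, "ay": 0, "az": 0, "jaw": 255}, {"tx": 0, "ty": 0, "tz": 0.003, "ax": 0, "ay": 0, "az": 0, "jaw": 255}, {"tx": 0, "ty": 0, "tz": 0.002, "ax": 0, "ay": 0, "az": 0, "jaw": 255}, {"tx": 0, "ty": 0, "tz": 0.001, "ax": 0, "ay": 0, "az": 0, "jaw": 255}, {"tx": 0, "ty": 0, "tz": 0, "ax": 0, "ay": 0, "az": 0, "jaw": 255}]}}

```text
time: 6.65
tool_pos: [0.5838, 0.0498, 0.1543]
tool_rot: [0.0, 0.999, 0.042, 0.0]
contact_force: [-0.0, -0.3, -1.4]
gripper_width: 0.313
```

Emit:
{"api": "move_arm", "payload": {"rows": [{"tx": 0, "ty": 0, "tz": 0.001, "ax": 0, "ay": 0, "az": 0, "jaw": 255}, {"tx": 0, "ty": 0, "tz": 0.001, "ax": 0, "ay": 0, "az": 0, "jaw": 255}, {"tx": 0, "ty": 0, "tz": 0.001, "ax": 0, "ay": 0, "az": 0, "jaw": 255}, {"tx": 0, "ty": 0, "tz": 0.001, "ax": 0, "ay": 0, "az": 0, "jaw": 255}]}}

```text
time: 7.05
tool_pos: [0.5842, 0.0498, 0.1505]
tool_rot: [0.0, 0.999, 0.042, 0.001]
contact_force: [1.0, -1.1, -1.3]
gripper_width: 0.314
```

Emit:
{"api": "move_arm", "payload": {"rows": [{"tx": 0, "ty": 0, "tz": 0.001, "ax": 0, "ay": 0, "az": 0, "jaw": 255}, {"tx": 0, "ty": 0, "tz": 0.001, "ax": 0, "ay": 0, "az": 0, "jaw": 255}]}}

```text
time: 7.25
tool_pos: [0.5842, 0.0498, 0.1484]
tool_rot: [0.0, 0.999, 0.042, 0.001]
contact_force: [0.2, 0.1, 2.5]
gripper_width: 0.315
```

Emit:
{"api": "move_arm", "payload": {"rows": [{"tx": 0, "ty": 0, "tz": 0.001, "ax": 0, "ay": 0, "az": 0, "jaw": 255}, {"tx": 0, "ty": 0, "tz": 0.001, "ax": 0, "ay": 0, "az": 0, "jaw": 255}]}}

```text
time: 7.45
tool_pos: [0.5845, 0.0498, 0.1481]
tool_rot: [0.0, 0.999, 0.043, 0.001]
contact_force: [-2.0, 0.4, 5.5]
gripper_width: 0.317
```

Emit:
{"api": "move_arm", "payload": {"rows": [{"tx": 0, "ty": 0, "tz": 0.001, "ax": 0, "ay": 0, "az": 0, "jaw": 255}, {"tx": 0, "ty": 0, "tz": 0.001, "ax": 0, "ay": 0, "az": 0, "jaw": 255}]}}

```text
time: 7.65
tool_pos: [0.5845, 0.0498, 0.1472]
tool_rot: [0.0, 0.999, 0.043, 0.001]
contact_force: [-2.2, -0.4, 3.5]
gripper_width: 0.311
```

Emit:
{"api": "move_arm", "payload": {"rows": [{"tx": 0, "ty": 0, "tz": 0.001, "ax": 0, "ay": 0, "az": 0, "jaw": 255}, {"tx": 0, "ty": 0, "tz": 0.001, "ax": 0, "ay": 0, "az": 0, "jaw": 255}, {"tx": 0, "ty": 0, "tz": 0.001, "ax": 0, "ay": 0, "az": 0, "jaw": 255}]}}

```text
time: 7.95
tool_pos: [0.5845, 0.0499, 0.1445]
tool_rot: [0.0, 0.999, 0.043, 0.001]
contact_force: [-3.4, 0.5, 7.9]
gripper_width: 0.317
```

Emit:
{"api": "move_arm", "payload": {"rows": [{"tx": 0, "ty": 0, "tz": 0.001, "ax": 0, "ay": 0, "az": 0, "jaw": 255}, {"tx": 0, "ty": 0, "tz": 0.001, "ax": 0, "ay": 0, "az": 0, "jaw": 255}, {"tx": 0, "ty": 0, "tz": 0.001, "ax": 0, "ay": 0, "az": 0, "jaw": 255}]}}

```text
time: 8.25
tool_pos: [0.5848, 0.0499, 0.1444]
tool_rot: [0.0, 0.999, 0.043, 0.001]
contact_force: [-4.8, 0.0, 8.1]
gripper_width: 0.312
```

Emit:
{"api": "move_arm", "payload": {"rows": [{"tx": -0.0005, "ty": 0, "tz": 0.0015, "ax": 0, "ay": 0, "az": 0, "jaw": 255}]}}

```text
time: 8.35
tool_pos: [0.5847, 0.0498, 0.1444]
tool_rot: [0.0, 0.999, 0.043, 0.001]
contact_force: [-3.6, 0.1, 11.2]
gripper_width: 0.31
```

Emit:
{"api": "move_arm", "payload": {"rows": [{"tx": 0, "ty": 0, "tz": 0.002, "ax": 0, "ay": 0, "az": 0, "jaw": 255}]}}

```text
time: 8.45
tool_pos: [0.585, 0.0499, 0.1443]
tool_rot: [0.0, 0.999, 0.043, 0.001]
contact_force: [-6.9, -0.2, 13.8]
gripper_width: 0.312
```

Emit:
{"api": "move_arm", "payload": {"rows": [{"tx": -0.0008, "ty": 0, "tz": 0.0026, "ax": 0, "ay": 0, "az": 0, "jaw": 255}]}}

```text
time: 8.55
tool_pos: [0.5849, 0.0499, 0.1443]
tool_rot: [0.0, 0.999, 0.043, 0.002]
contact_force: [-6.3, 1.1, 14.9]
gripper_width: 0.314
```

Emit:
{"api": "move_arm", "payload": {"rows": [{"tx": -0.0008, "ty": 0, "tz": 0.0029, "ax": 0, "ay": 0, "az": 0, "jaw": 255}]}}

```text
time: 8.65
tool_pos: [0.5849, 0.0499, 0.1442]
tool_rot: [0.0, 0.999, 0.043, 0.003]
contact_force: [-5.8, -0.9, 15.9]
gripper_width: 0.31
```

Emit:
{"api": "move_arm", "payload": {"rows": [{"tx": -0.0008, "ty": 0, "tz": 0.003, "ax": 0, "ay": -0.3, "az": 0, "jaw": 255}, {"tx": -0.0005, "ty": 0, "tz": 0.003, "ax": 0, "ay": 0, "az": 0, "jaw": 255}]}}

```text
time: 8.85
tool_pos: [0.5851, 0.0499, 0.1442]
tool_rot: [0.0, 0.999, 0.043, 0.002]
contact_force: [-6.9, -0.1, 15.9]
gripper_width: 0.314
```

```bash
python3 -c "
from h import *
st((.5836,.05,.14))
"
```

```text
t 8.85 pos [0.5851 0.0499 0.1442] F [-6.88 -0.05 15.87] M [0.147 1.744 0.029] w 0.314
toolx [0.9963 0.0859 0.0033] toolz [ 3.4e-03 -7.0e-04 -1.0e+00]
corr turn deg [ 0.06 -0.19 -0.06]
shift mm [-1.5 -0.3  4.2]
```

Emit:
{"api": "move_arm", "payload": {"rows": [{"tx": -0.001, "ty": 0, "tz": 0.0036, "ax": 0, "ay": -0.2, "az": 0, "jaw": 255}]}}

```text
time: 8.95
tool_pos: [0.5851, 0.0499, 0.1441]
tool_rot: [0.0, 0.999, 0.043, 0.001]
contact_force: [-6.8, 0.9, 17.5]
gripper_width: 0.315
```

Emit:
{"api": "move_arm", "payload": {"rows": [{"tx": -0.001, "ty": 0, "tz": 0.004, "ax": 0, "ay": -0.2, "az": 0, "jaw": 255}]}}

```text
time: 9.05
tool_pos: [0.5851, 0.0501, 0.1438]
tool_rot: [0.0, 0.999, 0.043, 0.0]
contact_force: [-8.2, 0.9, 17.4]
gripper_width: 0.318
```

Emit:
{"api": "move_arm", "payload": {"rows": [{"tx": -0.002, "ty": 0, "tz": 0.004, "ax": 0, "ay": 0, "az": 0, "jaw": 255}]}}

```text
time: 9.15
tool_pos: [0.5847, 0.0501, 0.1437]
tool_rot: [0.0, 0.999, 0.043, 0.002]
contact_force: [-5.9, 0.2, 16.2]
gripper_width: 0.314
```

Emit:
{"api": "move_arm", "payload": {"rows": [{"tx": -0.002, "ty": 0, "tz": 0.0042, "ax": 0, "ay": 0, "az": 0, "jaw": 255}]}}

```text
time: 9.25
tool_pos: [0.5846, 0.0501, 0.1436]
tool_rot: [0.0, 0.999, 0.043, 0.005]
contact_force: [-5.9, 1.0, 17.3]
gripper_width: 0.309
```

Emit:
{"api": "move_arm", "payload": {"rows": [{"tx": -0.0015, "ty": 0, "tz": 0.005, "ax": 0, "ay": -0.5, "az": 0, "jaw": 255}]}}

```text
time: 9.35
tool_pos: [0.5848, 0.0504, 0.1429]
tool_rot: [-0.0, 0.999, 0.043, 0.002]
contact_force: [-7.0, 1.8, 19.1]
gripper_width: 0.313
```

```bash
python3 -c "
from h import *
st((.5836,.05,.14))
from plant import manip
f=manip.grab_frame('scene');cv2.imwrite('pics/s5.png',cv2.resize(f['color'][110:250,200:320,::-1],None,fx=5,fy=5,interpolation=cv2.INTER_CUBIC))
st()
"
```

```text
t 9.35 pos [0.5848 0.0504 0.1429] F [-7.03  1.82 19.12] M [0.537 1.438 0.015] w 0.313
toolx [0.9963 0.0863 0.0048] toolz [ 4.7e-03  6.0e-04 -1.0e+00]
corr turn deg [-0.01 -0.27 -0.03]
shift mm [-1.2  0.3  2.9]
t 9.4 pos [0.5848 0.0505 0.1427] F [-6.36  1.89 17.85] M [0.524 1.389 0.053] w 0.311
toolx [0.9963 0.0863 0.0042] toolz [ 4.2e-03  8.0e-04 -1.0e+00]
corr turn deg [-0.02 -0.24 -0.03]
```

View pics/s5.png

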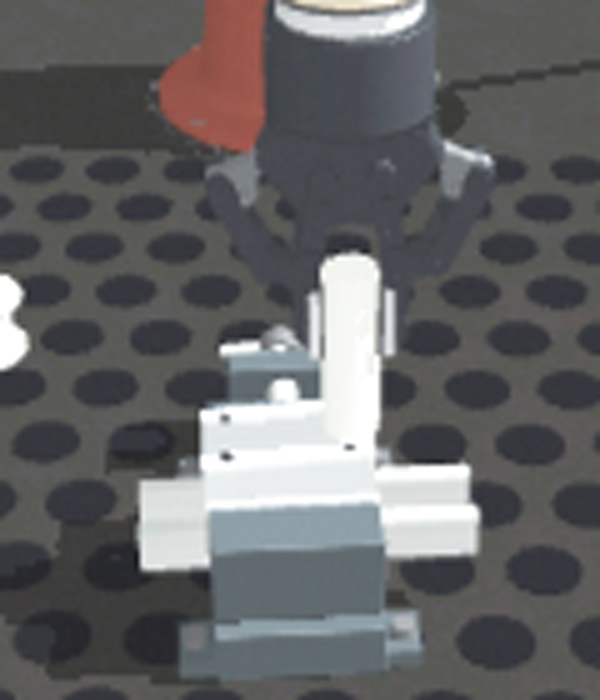

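The block is going down at the left end under the drift, with the rod still straight in the pads. I'll keep pressing.

Emit:
{"api": "move_arm", "payload": {"rows": [{"tx": -0.0015, "ty": 0, "tz": 0.0045, "ax": 0, "ay": -0.2, "az": 0, "jaw": 255}]}}

```text
time: 9.5
tool_pos: [0.5848, 0.0508, 0.1423]
tool_rot: [-0.001, 0.999, 0.043, 0.002]
contact_force: [-6.4, 0.6, 17.9]
gripper_width: 0.314
```

Emit:
{"api": "move_arm", "payload": {"rows": [{"tx": -0.0015, "ty": 0, "tz": 0.0045, "ax": 0, "ay": -0.2, "az": 0, "jaw": 255}]}}

```text
time: 9.6
tool_pos: [0.5848, 0.051, 0.1418]
tool_rot: [-0.001, 0.999, 0.043, 0.002]
contact_force: [-6.1, 1.5, 17.5]
gripper_width: 0.313
```

Emit:
{"api": "move_arm", "payload": {"rows": [{"tx": -0.0015, "ty": 0, "tz": 0.0045, "ax": 0, "ay": -0.2, "az": 0, "jaw": 255}]}}

```text
time: 9.7
tool_pos: [0.5847, 0.0513, 0.1412]
tool_rot: [-0.001, 0.999, 0.043, 0.002]
contact_force: [-5.8, 0.7, 18.5]
gripper_width: 0.311
```

Emit:
{"api": "move_arm", "payload": {"rows": [{"tx": -0.0015, "ty": 0, "tz": 0.0045, "ax": 0, "ay": -0.2, "az": 0, "jaw": 255}]}}

```text
time: 9.8
tool_pos: [0.5847, 0.0516, 0.1407]
tool_rot: [-0.001, 0.999, 0.043, 0.002]
contact_force: [-6.2, 1.1, 17.7]
gripper_width: 0.311
```

Emit:
{"api": "move_arm", "payload": {"rows": [{"tx": -0.0015, "ty": 0, "tz": 0.0042, "ax": 0, "ay": -0.2, "az": 0, "jaw": 255}]}}

```text
time: 9.9
tool_pos: [0.5847, 0.0517, 0.1404]
tool_rot: [-0.001, 0.999, 0.043, 0.002]
contact_force: [-6.8, 0.3, 16.6]
gripper_width: 0.311
```

Emit:
{"api": "move_arm", "payload": {"rows": [{"tx": -0.0015, "ty": 0, "tz": 0.0042, "ax": 0, "ay": -0.2, "az": 0, "jaw": 255}]}}

```text
time: 10.0
tool_pos: [0.5847, 0.0518, 0.1402]
tool_rot: [-0.001, 0.999, 0.043, 0.002]
contact_force: [-7.2, 0.4, 17.4]
gripper_width: 0.312
```

Emit:
{"api": "move_arm", "payload": {"rows": [{"tx": -0.0015, "ty": 0, "tz": 0.0042, "ax": 0, "ay": -0.2, "az": 0, "jaw": 255}]}}

```text
time: 10.1
tool_pos: [0.5846, 0.0519, 0.14]
tool_rot: [-0.001, 0.999, 0.043, 0.002]
contact_force: [-7.1, 1.3, 17.6]
gripper_width: 0.314
```

Emit:
{"api": "move_arm", "payload": {"rows": [{"tx": -0.0015, "ty": 0, "tz": 0.0042, "ax": 0, "ay": -0.2, "az": 0, "jaw": 255}]}}

```text
time: 10.2
tool_pos: [0.5846, 0.052, 0.1398]
tool_rot: [-0.001, 0.999, 0.043, 0.002]
contact_force: [-6.9, 0.3, 17.7]
gripper_width: 0.31
```

Emit:
{"api": "move_arm", "payload": {"rows": [{"tx": -0.0015, "ty": 0, "tz": 0.005, "ax": 0, "ay": -0.2, "az": 0, "jaw": 255}]}}

```text
time: 10.3
tool_pos: [0.5847, 0.0523, 0.1393]
tool_rot: [-0.002, 0.999, 0.043, 0.002]
contact_force: [-9.2, 0.9, 23.3]
gripper_width: 0.313
```

Emit:
{"api": "move_arm", "payload": {"rows": [{"tx": -0.0015, "ty": 0, "tz": 0.005, "ax": 0, "ay": -0.2, "az": 0, "jaw": 255}]}}

```text
time: 10.4
tool_pos: [0.5848, 0.0523, 0.1393]
tool_rot: [-0.002, 0.999, 0.043, 0.002]
contact_force: [-9.3, -0.6, 23.7]
gripper_width: 0.315
```

Emit:
{"api": "move_arm", "payload": {"rows": [{"tx": -0.0015, "ty": 0, "tz": 0.005, "ax": 0, "ay": -0.2, "az": 0, "jaw": 255}]}}

```text
time: 10.5
tool_pos: [0.5848, 0.0523, 0.1393]
tool_rot: [-0.002, 0.999, 0.043, 0.002]
contact_force: [-9.4, -0.6, 21.8]
gripper_width: 0.313
```

Emit:
{"api": "move_arm", "payload": {"rows": [{"tx": -0.002, "ty": 0, "tz": 0.0053, "ax": 0, "ay": -0.2, "az": 0, "jaw": 255}]}}

```text
time: 10.6
tool_pos: [0.5847, 0.0523, 0.1393]
tool_rot: [-0.001, 0.999, 0.043, 0.002]
contact_force: [-8.5, 0.5, 22.7]
gripper_width: 0.314
```

Emit:
{"api": "move_arm", "payload": {"rows": [{"tx": -0.002, "ty": 0, "tz": 0.0055, "ax": 0, "ay": -0.2, "az": 0, "jaw": 255}]}}

```text
time: 10.7
tool_pos: [0.5847, 0.0523, 0.1393]
tool_rot: [-0.001, 0.999, 0.043, 0.003]
contact_force: [-8.3, -0.6, 23.8]
gripper_width: 0.309
```

Emit:
{"api": "move_arm", "payload": {"rows": [{"tx": -0.0018, "ty": 0, "tz": 0.0058, "ax": 0, "ay": -0.2, "az": 0, "jaw": 255}]}}

```text
time: 10.8
tool_pos: [0.5848, 0.0524, 0.1393]
tool_rot: [-0.001, 0.999, 0.043, 0.003]
contact_force: [-10.2, 1.2, 25.4]
gripper_width: 0.315
```

Emit:
{"api": "move_arm", "payload": {"rows": [{"tx": 0, "ty": 0, "tz": -0.002, "ax": 0, "ay": -0.2, "az": 0, "jaw": 255}, {"tx": 0, "ty": 0, "tz": -0.005, "ax": 0, "ay": 0, "az": 0, "jaw": 255}, {"tx": 0, "ty": 0, "tz": -0.008, "ax": 0, "ay": 0, "az": 0, "jaw": 255}, {"tx": 0, "ty": 0, "tz": 0, "ax": 0, "ay": 0, "az": 0, "jaw": 255}]}}

```text
time: 11.2
tool_pos: [0.5856, 0.0523, 0.1545]
tool_rot: [-0.001, 0.999, 0.043, 0.003]
contact_force: [1.2, 0.6, -1.1]
gripper_width: 0.316
```

```bash
python3 -c "
from h import *
st((.5884,-.006,.155))
from plant import manip
f=manip.grab_frame('scene');cv2.imwrite('pics/s6.png',cv2.resize(f['color'][110:250,200:320,::-1],None,fx=5,fy=5,interpolation=cv2.INTER_CUBIC))
"
```

```text
t 11.2 pos [0.5856 0.0523 0.1545] F [ 1.19  0.57 -1.15] M [-0.055  0.016  0.03 ] w 0.316
toolx [0.9962 0.0866 0.0057] toolz [ 0.0055  0.0026 -1.    ]
corr turn deg [-0.12 -0.33 -0.02]
shift mm [-2.3 58.3 -0.7]
```

View pics/s6.png

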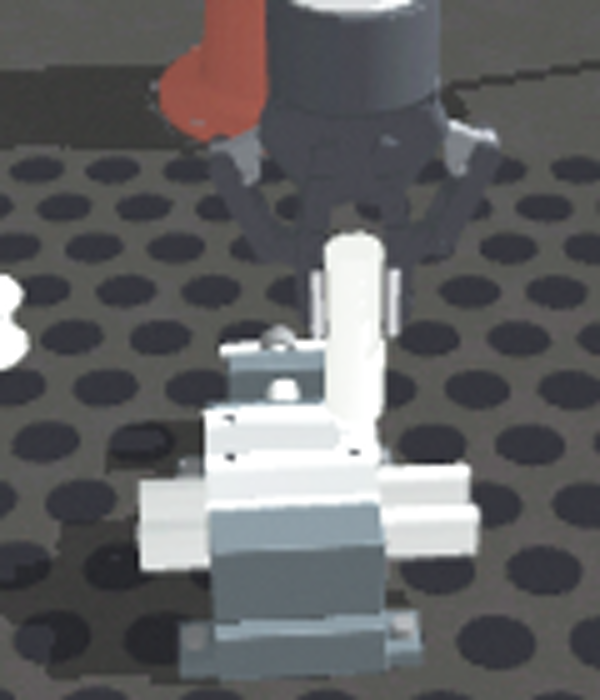

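The block's top edge now looks level with the jaw top in the image, and the drift has slipped little if at all (the stop was at foot z = 0.0938). Next is the right end.

Emit:
{"api": "move_arm", "payload": {"rows": [{"tx": 0, "ty": 0.015, "tz": 0, "ax": -0.1, "ay": -0.3, "az": 0, "jaw": 255}, {"tx": 0, "ty": 0.02, "tz": 0, "ax": 0, "ay": 0, "az": 0, "jaw": 255}, {"tx": 0, "ty": 0.015, "tz": 0, "ax": 0, "ay": 0, "az": 0, "jaw": 255}, {"tx": 0, "ty": 0.005, "tz": 0, "ax": 0, "ay": 0, "az": 0, "jaw": 255}, {"tx": 0, "ty": 0, "tz": 0, "ax": 0, "ay": 0, "az": 0, "jaw": 255}, {"tx": 0, "ty": 0, "tz": 0, "ax": 0, "ay": 0, "az": 0, "jaw": 255}]}}

```text
time: 11.85
tool_pos: [0.5884, -0.0072, 0.1496]
tool_rot: [-0.0, 0.999, 0.043, -0.004]
contact_force: [0.4, -0.1, -0.7]
gripper_width: 0.311
```

```bash
python3 -c "
from h import *
st((.5884,-.006,.147))
"
```

```text
t 11.85 pos [ 0.5884 -0.0072  0.1496] F [ 0.35 -0.14 -0.68] M [-0.002 -0.035  0.023] w 0.311
toolx [ 0.9963  0.0857 -0.0072] toolz [-7.2e-03  2.0e-04 -1.0e+00]
corr turn deg [-0.05  0.41 -0.07]
shift mm [ 0.2 -1.2  2.6]
```

Emit:
{"api": "move_arm", "payload": {"rows": [{"tx": 0, "ty": -0.001, "tz": 0.002, "ax": 0, "ay": 0.2, "az": 0, "jaw": 255}, {"tx": 0, "ty": 0, "tz": 0.001, "ax": 0, "ay": 0, "az": 0, "jaw": 255}, {"tx": 0, "ty": 0, "tz": 0.001, "ax": 0, "ay": 0, "az": 0, "jaw": 255}]}}

```text
time: 12.15
tool_pos: [0.5882, -0.005, 0.1453]
tool_rot: [-0.001, 0.999, 0.044, -0.002]
contact_force: [0.1, -0.1, -0.9]
gripper_width: 0.312
```

Emit:
{"api": "move_arm", "payload": {"rows": [{"tx": 0, "ty": 0, "tz": 0.001, "ax": 0, "ay": 0, "az": 0, "jaw": 255}, {"tx": 0, "ty": 0, "tz": 0.001, "ax": 0, "ay": 0, "az": 0, "jaw": 255}, {"tx": 0, "ty": 0, "tz": 0.001, "ax": 0, "ay": 0, "az": 0, "jaw": 255}]}}

```text
time: 12.45
tool_pos: [0.5881, -0.0041, 0.142]
tool_rot: [-0.001, 0.999, 0.044, -0.002]
contact_force: [-0.2, 0.7, -0.9]
gripper_width: 0.312
```

Emit:
{"api": "move_arm", "payload": {"rows": [{"tx": 0, "ty": 0, "tz": 0.001, "ax": 0, "ay": 0, "az": 0, "jaw": 255}, {"tx": 0, "ty": 0, "tz": 0.001, "ax": 0, "ay": 0, "az": 0, "jaw": 255}, {"tx": 0, "ty": 0, "tz": 0.001, "ax": 0, "ay": 0, "az": 0, "jaw": 255}]}}

```text
time: 12.75
tool_pos: [0.5883, -0.0041, 0.1394]
tool_rot: [-0.001, 0.999, 0.044, -0.001]
contact_force: [-2.3, -0.6, 4.3]
gripper_width: 0.316
```

Emit:
{"api": "move_arm", "payload": {"rows": [{"tx": -0.001, "ty": 0, "tz": 0.0025, "ax": 0, "ay": 0, "az": 0, "jaw": 255}]}}

```text
time: 12.85
tool_pos: [0.5883, -0.0041, 0.1393]
tool_rot: [-0.001, 0.999, 0.044, -0.0]
contact_force: [-3.9, 1.2, 13.3]
gripper_width: 0.317
```

Emit:
{"api": "move_arm", "payload": {"rows": [{"tx": -0.0015, "ty": 0, "tz": 0.0038, "ax": 0, "ay": 0, "az": 0, "jaw": 255}]}}

```text
time: 12.95
tool_pos: [0.5883, -0.0041, 0.1392]
tool_rot: [-0.001, 0.999, 0.044, 0.001]
contact_force: [-4.8, 1.7, 16.5]
gripper_width: 0.313
```

Emit:
{"api": "move_arm", "payload": {"rows": [{"tx": -0.0015, "ty": 0, "tz": 0.0046, "ax": 0, "ay": -0.2, "az": 0, "jaw": 255}]}}

```text
time: 13.05
tool_pos: [0.5884, -0.0041, 0.1392]
tool_rot: [-0.001, 0.999, 0.044, 0.001]
contact_force: [-5.6, 2.0, 17.6]
gripper_width: 0.317
```

Emit:
{"api": "move_arm", "payload": {"rows": [{"tx": -0.0015, "ty": 0, "tz": 0.0055, "ax": 0, "ay": -0.2, "az": 0, "jaw": 255}]}}

```text
time: 13.15
tool_pos: [0.5886, -0.0041, 0.1392]
tool_rot: [-0.001, 0.999, 0.044, 0.001]
contact_force: [-8.2, 1.3, 21.6]
gripper_width: 0.311
```

Emit:
{"api": "move_arm", "payload": {"rows": [{"tx": -0.0015, "ty": 0, "tz": 0.006, "ax": 0, "ay": -0.2, "az": 0, "jaw": 255}]}}

```text
time: 13.25
tool_pos: [0.5887, -0.0042, 0.1392]
tool_rot: [-0.001, 0.999, 0.045, 0.001]
contact_force: [-10.3, 1.2, 23.6]
gripper_width: 0.311
```

Emit:
{"api": "move_arm", "payload": {"rows": [{"tx": -0.002, "ty": 0, "tz": 0.0064, "ax": 0, "ay": -0.2, "az": 0, "jaw": 255}]}}

```text
time: 13.35
tool_pos: [0.5886, -0.0042, 0.1392]
tool_rot: [-0.001, 0.999, 0.045, 0.002]
contact_force: [-9.0, 2.0, 22.4]
gripper_width: 0.315
```

Emit:
{"api": "move_arm", "payload": {"rows": [{"tx": -0.002, "ty": 0, "tz": 0.0067, "ax": 0, "ay": -0.1, "az": 0, "jaw": 255}]}}

```text
time: 13.45
tool_pos: [0.5886, -0.0042, 0.1392]
tool_rot: [-0.001, 0.999, 0.045, 0.003]
contact_force: [-9.0, 1.5, 23.9]
gripper_width: 0.311
```

Emit:
{"api": "move_arm", "payload": {"rows": [{"tx": -0.0015, "ty": 0, "tz": 0.0069, "ax": 0, "ay": -0.2, "az": 0, "jaw": 255}]}}

```text
time: 13.55
tool_pos: [0.5888, -0.0041, 0.1392]
tool_rot: [-0.001, 0.999, 0.045, 0.003]
contact_force: [-11.7, 1.2, 25.9]
gripper_width: 0.313
```

Emit:
{"api": "move_arm", "payload": {"rows": [{"tx": -0.001, "ty": 0, "tz": -0.002, "ax": 0, "ay": 0, "az": 0, "jaw": 255}, {"tx": 0, "ty": 0, "tz": -0.005, "ax": 0, "ay": 0, "az": 0, "jaw": 255}, {"tx": 0, "ty": 0, "tz": -0.01, "ax": 0, "ay": 0, "az": 0, "jaw": 255}, {"tx": 0, "ty": -0.015, "tz": -0.002, "ax": 0, "ay": 0, "az": 0, "jaw": 255}, {"tx": 0, "ty": -0.02, "tz": 0, "ax": 0, "ay": 0, "az": 0, "jaw": 255}, {"tx": 0, "ty": -0.01, "tz": 0, "ax": 0, "ay": 0, "az": 0, "jaw": 255}, {"tx": 0, "ty": 0, "tz": 0, "ax": 0, "ay": 0, "az": 0, "jaw": 255}, {"tx": 0, "ty": 0, "tz": 0, "ax": 0, "ay": 0, "az": 0, "jaw": 255}]}}

```text
time: 14.35
tool_pos: [0.5835, 0.0441, 0.1602]
tool_rot: [-0.001, 0.999, 0.045, 0.003]
contact_force: [0.4, 0.5, -1.4]
gripper_width: 0.308
```

```bash
python3 -c "
from h import *
st((.5836,.05,.147))
"
```

```text
t 14.35 pos [0.5835 0.0441 0.1602] F [ 0.38  0.53 -1.44] M [ 0.021  0.015 -0.083] w 0.308
toolx [0.996  0.0895 0.0066] toolz [ 0.0065  0.0019 -1.    ]
corr turn deg [-0.07 -0.38  0.15]
shift mm [ 0.6 -5.9 13.2]
```

Both ends stop at the same height (TCP 0.1392–0.1393). I'll press the left end once more to confirm the second push didn't lift it.

Emit:
{"api": "move_arm", "payload": {"rows": [{"tx": 0, "ty": -0.005, "tz": 0.003, "ax": 0, "ay": -0.35, "az": 0, "jaw": 255}, {"tx": 0, "ty": 0, "tz": 0.004, "ax": 0, "ay": 0, "az": 0, "jaw": 255}, {"tx": 0, "ty": 0, "tz": 0.004, "ax": 0, "ay": 0, "az": 0, "jaw": 255}, {"tx": 0, "ty": 0, "tz": 0.002, "ax": 0, "ay": 0, "az": 0, "jaw": 255}, {"tx": 0, "ty": 0, "tz": 0.0, "ax": 0, "ay": 0, "az": 0, "jaw": 255}]}}

```text
time: 14.85
tool_pos: [0.5825, 0.0482, 0.1446]
tool_rot: [-0.0, 0.999, 0.044, -0.001]
contact_force: [-0.4, 0.6, -1.2]
gripper_width: 0.313
```

```bash
python3 -c "
from h import *
st((.5836,.05,.1393))
"
```

```text
t 14.85 pos [0.5825 0.0482 0.1446] F [-0.39  0.63 -1.21] M [-0.032 -0.014  0.017] w 0.313
toolx [ 0.9961  0.0879 -0.0024] toolz [-2.5e-03  8.0e-04 -1.0e+00]
corr turn deg [-0.06  0.14  0.06]
shift mm [ 1.3 -1.7  5.3]
```

Emit:
{"api": "move_arm", "payload": {"rows": [{"tx": 0.0005, "ty": -0.001, "tz": 0.0015, "ax": 0, "ay": 0, "az": 0, "jaw": 255}, {"tx": 0, "ty": 0, "tz": 0.001, "ax": 0, "ay": 0, "az": 0, "jaw": 255}, {"tx": 0, "ty": 0, "tz": 0.001, "ax": 0, "ay": 0, "az": 0, "jaw": 255}, {"tx": 0, "ty": 0, "tz": 0.001, "ax": 0, "ay": 0, "az": 0, "jaw": 255}]}}

```text
time: 15.25
tool_pos: [0.5832, 0.0488, 0.14]
tool_rot: [-0.0, 0.999, 0.044, -0.001]
contact_force: [-0.1, 0.8, -0.7]
gripper_width: 0.314
```

Emit:
{"api": "move_arm", "payload": {"rows": [{"tx": 0, "ty": 0, "tz": 0.001, "ax": 0, "ay": 0, "az": 0, "jaw": 255}, {"tx": 0, "ty": 0, "tz": 0.001, "ax": 0, "ay": 0, "az": 0, "jaw": 255}]}}

```text
time: 15.45
tool_pos: [0.5835, 0.0489, 0.1395]
tool_rot: [-0.0, 0.999, 0.044, -0.001]
contact_force: [-3.0, -0.5, 5.6]
gripper_width: 0.311
```

Emit:
{"api": "move_arm", "payload": {"rows": [{"tx": -0.0015, "ty": 0, "tz": 0.003, "ax": 0, "ay": 0, "az": 0, "jaw": 255}]}}

```text
time: 15.55
tool_pos: [0.5834, 0.0488, 0.1394]
tool_rot: [-0.0, 0.999, 0.044, 0.001]
contact_force: [-3.0, 0.6, 14.8]
gripper_width: 0.314
```

Emit:
{"api": "move_arm", "payload": {"rows": [{"tx": -0.0015, "ty": 0, "tz": 0.0042, "ax": 0, "ay": 0, "az": 0, "jaw": 255}]}}

```text
time: 15.65
tool_pos: [0.5836, 0.0488, 0.1394]
tool_rot: [-0.0, 0.999, 0.044, 0.003]
contact_force: [-6.9, 0.7, 18.8]
gripper_width: 0.31
```

Emit:
{"api": "move_arm", "payload": {"rows": [{"tx": -0.0015, "ty": 0, "tz": 0.0055, "ax": 0, "ay": -0.2, "az": 0, "jaw": 255}]}}

```text
time: 15.75
tool_pos: [0.5838, 0.0489, 0.1393]
tool_rot: [-0.0, 0.999, 0.044, 0.003]
contact_force: [-9.4, -0.1, 24.9]
gripper_width: 0.313
```

Emit:
{"api": "move_arm", "payload": {"rows": [{"tx": -0.002, "ty": 0, "tz": 0.006, "ax": 0, "ay": -0.2, "az": 0, "jaw": 255}]}}

```text
time: 15.85
tool_pos: [0.5837, 0.0489, 0.1393]
tool_rot: [-0.0, 0.999, 0.044, 0.003]
contact_force: [-8.4, 0.7, 23.0]
gripper_width: 0.315
```

Emit:
{"api": "move_arm", "payload": {"rows": [{"tx": -0.002, "ty": 0, "tz": 0.0063, "ax": 0, "ay": -0.2, "az": 0, "jaw": 255}]}}

```text
time: 15.95
tool_pos: [0.5837, 0.0489, 0.1393]
tool_rot: [-0.0, 0.999, 0.044, 0.004]
contact_force: [-9.3, 0.8, 22.6]
gripper_width: 0.313
```

Emit:
{"api": "move_arm", "payload": {"rows": [{"tx": -0.001, "ty": 0, "tz": -0.003, "ax": 0, "ay": 0, "az": 0, "jaw": 255}, {"tx": 0, "ty": 0, "tz": -0.015, "ax": 0, "ay": 0, "az": 0, "jaw": 255}, {"tx": 0, "ty": 0, "tz": -0.03, "ax": 0, "ay": 0, "az": 0, "jaw": 255}, {"tx": -0.003, "ty": 0.02, "tz": -0.01, "ax": 0, "ay": 0, "az": 0, "jaw": 255}, {"tx": -0.006, "ty": 0.04, "tz": 0, "ax": 0, "ay": -0.3, "az": 0, "jaw": 255}, {"tx": -0.006, "ty": 0.04, "tz": 0, "ax": 0, "ay": 0, "az": 0, "jaw": 255}, {"tx": -0.006, "ty": 0.04, "tz": 0, "ax": 0, "ay": 0, "az": 0, "jaw": 255}, {"tx": -0.006, "ty": 0.04, "tz": 0, "ax": 0, "ay": 0, "az": 0, "jaw": 255}, {"tx": -0.006, "ty": 0.04, "tz": 0, "ax": 0, "ay": 0, "az": 0, "jaw": 255}, {"tx": -0.006, "ty": 0.04, "tz": 0, "ax": 0, "ay": 0, "az": 0, "jaw": 255}, {"tx": -0.003, "ty": 0.02, "tz": 0, "ax": 0, "ay": 0, "az": 0, "jaw": 255}, {"tx": 0, "ty": 0, "tz": 0, "ax": 0, "ay": 0, "az": 0, "jaw": 255}]}}

```text
time: 17.15
tool_pos: [0.5664, -0.244, 0.2056]
tool_rot: [0.001, 0.999, 0.046, 0.005]
contact_force: [-0.1, 0.3, -0.9]
gripper_width: 0.313
```

```bash
python3 -c "
from h import *
st((.5628,-.26,.1))
from plant import manip
d={}
for n in('scene','top'):
    f=manip.grab_frame(n);d[n]=f
    b=(110,250,200,320) if n=='scene' else (145,255,225,325)
    cv2.imwrite('pics/%s7.png'%n,cv2.resize(f['color'][b[0]:b[1],b[2]:b[3],::-1],None,fx=5,fy=5,interpolation=cv2.INTER_CUBIC))
pickle.dump(d,open('f7.pkl','wb'))
"
```

```text
t 17.15 pos [ 0.5664 -0.244   0.2056] F [-0.15  0.26 -0.86] M [ 0.036 -0.023  0.006] w 0.313
toolx [0.9957 0.0918 0.0102] toolz [ 0.0103 -0.0016 -0.9999]
corr turn deg [ 0.14 -0.58  0.28]
shift mm [ -6.2  15.3 105.6]
```

View pics/scene7.png

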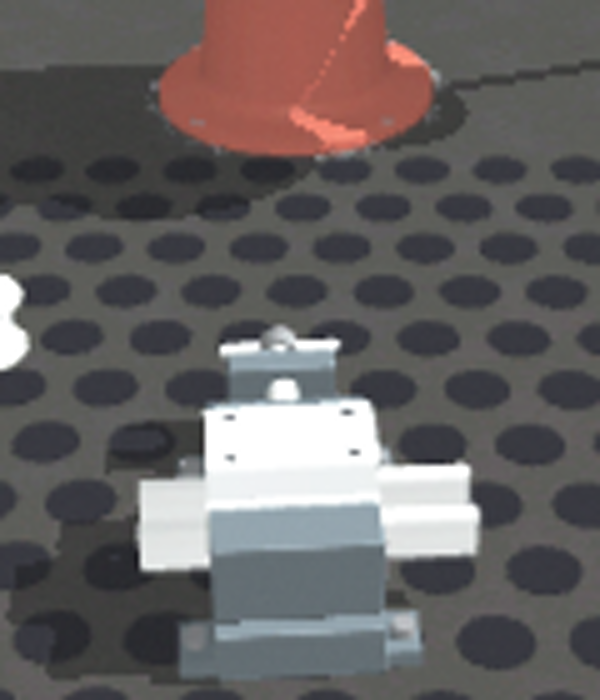

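View pics/top7.png

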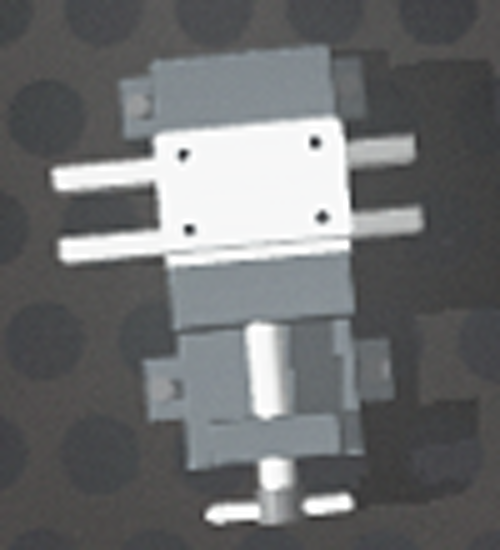

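In both views the block is now level and the parallels haven't moved: the left ends are still at crop (52,180) and (60,251). Next I'll set the drift down at its old spot.

Emit:
{"api": "move_arm", "payload": {"rows": [{"tx": -0.006, "ty": 0.015, "tz": 0.02, "ax": 0.15, "ay": -0.6, "az": 0.3, "jaw": 255}, {"tx": 0, "ty": 0, "tz": 0.03, "ax": 0, "ay": 0, "az": 0, "jaw": 255}, {"tx": 0, "ty": 0, "tz": 0.03, "ax": 0, "ay": 0, "az": 0, "jaw": 255}, {"tx": 0, "ty": 0, "tz": 0.025, "ax": 0, "ay": 0, "az": 0, "jaw": 255}, {"tx": 0, "ty": 0, "tz": 0.01, "ax": 0, "ay": 0, "az": 0, "jaw": 255}, {"tx": 0, "ty": 0, "tz": 0, "ax": 0, "ay": 0, "az": 0, "jaw": 255}, {"tx": 0, "ty": 0, "tz": 0, "ax": 0, "ay": 0, "az": 0, "jaw": 255}]}}

```text
time: 17.95
tool_pos: [0.5618, -0.2522, 0.0829]
tool_rot: [-0.001, 0.999, 0.049, -0.002]
contact_force: [0.7, 0.7, 0.0]
gripper_width: 0.314
```

```bash
python3 -c "
from h import *
st((.5628,-.26,.0455))"
```

```text
t 17.95 pos [ 0.5618 -0.2522  0.0829] F [0.7  0.71 0.04] M [-0.006  0.014 -0.006] w 0.314
toolx [ 0.9952  0.0974 -0.0038] toolz [-0.0041  0.0025 -1.    ]
corr turn deg [-0.17  0.22  0.6 ]
shift mm [ 0.4  8.  37.3]
```

Emit:
{"api": "move_arm", "payload": {"rows": [{"tx": 0, "ty": 0.004, "tz": 0.008, "ax": -0.15, "ay": 0.2, "az": 0, "jaw": 255}, {"tx": 0, "ty": 0, "tz": 0.01, "ax": 0, "ay": 0, "az": 0, "jaw": 255}, {"tx": 0, "ty": 0, "tz": 0.006, "ax": 0, "ay": 0, "az": 0, "jaw": 255}, {"tx": 0, "ty": 0, "tz": 0, "ax": 0, "ay": 0, "az": 0, "jaw": 255}, {"tx": 0, "ty": 0, "tz": 0, "ax": 0, "ay": 0, "az": 0, "jaw": 255}]}}

```text
time: 18.45
tool_pos: [0.5648, -0.2579, 0.0612]
tool_rot: [0.002, 0.999, 0.049, 0.003]
contact_force: [0.3, -0.1, -1.2]
gripper_width: 0.314
```

```bash
python3 -c "
from h import *
st((.5628,-.26,.0455))"
```

```text
t 18.45 pos [ 0.5648 -0.2579  0.0612] F [ 0.34 -0.14 -1.19] M [ 0.03   0.018 -0.012] w 0.314
toolx [0.9952 0.0978 0.0057] toolz [ 0.0061 -0.0038 -1.    ]
corr turn deg [ 0.25 -0.33  0.63]
shift mm [-2.3  1.8 15.7]
```

Emit:
{"api": "move_arm", "payload": {"rows": [{"tx": 0, "ty": 0, "tz": 0.005, "ax": 0.2, "ay": -0.3, "az": 0, "jaw": 255}, {"tx": 0, "ty": 0, "tz": 0.005, "ax": 0, "ay": 0, "az": 0, "jaw": 255}, {"tx": 0, "ty": 0, "tz": 0.002, "ax": 0, "ay": 0, "az": 0, "jaw": 255}, {"tx": 0, "ty": 0, "tz": 0, "ax": 0, "ay": 0, "az": 0, "jaw": 255}]}}

```text
time: 18.85
tool_pos: [0.5654, -0.2583, 0.049]
tool_rot: [0.001, 0.999, 0.049, 0.001]
contact_force: [0.8, 0.1, -1.0]
gripper_width: 0.312
```

```bash
python3 -c "
from h import *
st((.5628,-.26,.0455))"
```

```text
t 18.85 pos [ 0.5654 -0.2583  0.049 ] F [ 0.77  0.09 -1.04] M [ 0.01   0.009 -0.01 ] w 0.312
toolx [0.9952 0.0978 0.0012] toolz [ 0.0013 -0.0013 -1.    ]
corr turn deg [ 0.08 -0.07  0.63]
shift mm [-2.8  1.5  3.5]
```

Emit:
{"api": "move_arm", "payload": {"rows": [{"tx": 0, "ty": 0, "tz": 0.001, "ax": 0, "ay": 0, "az": 0, "jaw": 255}, {"tx": 0, "ty": 0, "tz": 0.001, "ax": 0, "ay": 0, "az": 0, "jaw": 255}, {"tx": 0, "ty": 0, "tz": 0.001, "ax": 0, "ay": 0, "az": 0, "jaw": 255}]}}

```text
time: 19.15
tool_pos: [0.5656, -0.2583, 0.046]
tool_rot: [0.001, 0.999, 0.049, 0.001]
contact_force: [0.1, 0.5, -0.9]
gripper_width: 0.311
```

Emit:
{"api": "move_arm", "payload": {"rows": [{"tx": 0, "ty": 0, "tz": 0.001, "ax": 0, "ay": 0, "az": 0, "jaw": 255}, {"tx": 0, "ty": 0, "tz": 0.001, "ax": 0, "ay": 0, "az": 0, "jaw": 255}]}}

```text
time: 19.35
tool_pos: [0.5659, -0.2584, 0.0454]
tool_rot: [0.001, 0.999, 0.049, 0.001]
contact_force: [-3.1, 1.3, 8.0]
gripper_width: 0.316
```

Emit:
{"api": "move_arm", "payload": {"rows": [{"tx": 0, "ty": 0, "tz": 0, "ax": 0, "ay": 0, "az": 0, "jaw": 255}, {"tx": 0, "ty": 0, "tz": 0, "ax": 0, "ay": 0, "az": 0, "jaw": 150}, {"tx": 0, "ty": 0, "tz": 0, "ax": 0, "ay": 0, "az": 0, "jaw": 100}, {"tx": 0, "ty": 0, "tz": 0, "ax": 0, "ay": 0, "az": 0, "jaw": 50}, {"tx": 0, "ty": 0, "tz": 0, "ax": 0, "ay": 0, "az": 0, "jaw": 0}, {"tx": 0, "ty": 0, "tz": 0, "ax": 0, "ay": 0, "az": 0, "jaw": 0}, {"tx": 0, "ty": 0, "tz": 0, "ax": 0, "ay": 0, "az": 0, "jaw": 0}]}}

```text
time: 20.05
tool_pos: [0.5665, -0.2589, 0.0457]
tool_rot: [0.001, 0.999, 0.049, 0.002]
contact_force: [-0.5, -0.1, -0.4]
gripper_width: 0.999
```

```bash
python3 -c "
from h import *
st((.5628,-.26,.0455))
from plant import manip
f=manip.grab_frame('wrist');cv2.imwrite('pics/w8.png',f['color'][:,:,::-1])
"
```

```text
t 20.05 pos [ 0.5665 -0.2589  0.0457] F [-0.51 -0.13 -0.44] M [-0.012 -0.011 -0.021] w 0.999
toolx [0.9952 0.0979 0.0033] toolz [ 0.0036 -0.0025 -1.    ]
corr turn deg [ 0.16 -0.19  0.63]
shift mm [-3.8  0.8  0.2]
```

View pics/w8.png

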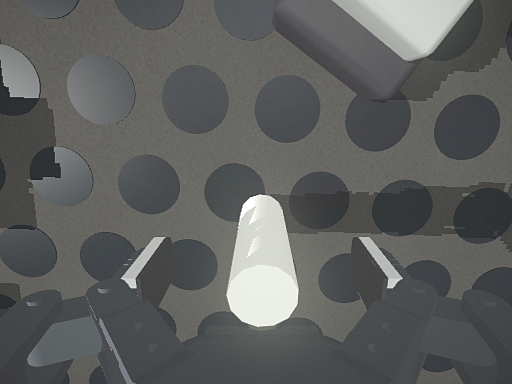

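The drift stands upright and free between the open fingers. I'll rise clear of it, close the jaws and turn.

Emit:
{"api": "move_arm", "payload": {"rows": [{"tx": -0.002, "ty": 0, "tz": -0.01, "ax": 0, "ay": 0, "az": 0, "jaw": 0}, {"tx": 0, "ty": 0, "tz": -0.03, "ax": 0, "ay": 0, "az": 0, "jaw": 0}, {"tx": 0, "ty": 0, "tz": -0.045, "ax": 0, "ay": 0, "az": 0, "jaw": 0}, {"tx": 0, "ty": 0, "tz": -0.04, "ax": 0, "ay": 0, "az": 0, "jaw": 0}, {"tx": 0, "ty": 0, "tz": -0.01, "ax": 0, "ay": 0, "az": 0, "jaw": 0}, {"tx": 0, "ty": 0, "tz": 0, "ax": 0, "ay": 0, "az": 0, "jaw": 255}]}}

```text
time: 20.7
tool_pos: [0.5625, -0.2582, 0.1866]
tool_rot: [0.001, 0.999, 0.049, 0.001]
contact_force: [0.3, 0.7, -0.3]
gripper_width: 0.858
```

```bash
python3 -c "
from h import *
s,R=st((.5784,-.082,.15));print(s['joint_pos'].round(2))
from plant import manip
f=manip.grab_frame('scene');cv2.imwrite('pics/s9.png',f['color'][:,:,::-1])
f=manip.grab_frame('top');cv2.imwrite('pics/t9.png',f['color'][:,:,::-1])
"
```

```text
t 20.7 pos [ 0.5625 -0.2582  0.1866] F [ 0.31  0.7  -0.32] M [-0.012 -0.084  0.029] w 0.858
toolx [0.9952 0.0978 0.0011] toolz [ 0.0013 -0.0013 -1.    ]
corr turn deg [ 0.08 -0.06  0.63]
shift mm [  33.  -173.9   36.4]
[-0.55  0.07  1.67 -0.    1.4   0.92]
```

View pics/s9.png

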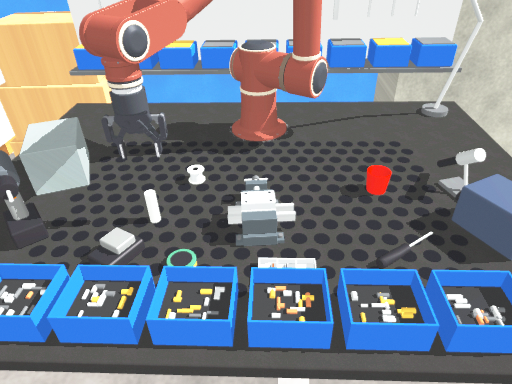

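Emit:
{"api": "move_arm", "payload": {"rows": [{"tx": 0, "ty": 0, "tz": 0, "ax": 0, "ay": 0, "az": -8.5, "jaw": 255}, {"tx": 0, "ty": 0, "tz": 0, "ax": 0, "ay": 0, "az": -8.5, "jaw": 255}, {"tx": 0, "ty": 0, "tz": 0, "ax": 0, "ay": 0, "az": -8.5, "jaw": 255}, {"tx": 0, "ty": 0, "tz": 0, "ax": 0, "ay": 0, "az": -8.5, "jaw": 255}, {"tx": 0, "ty": 0, "tz": 0, "ax": 0, "ay": 0, "az": -8.5, "jaw": 255}, {"tx": 0, "ty": 0, "tz": 0, "ax": 0, "ay": 0, "az": -8.5, "jaw": 255}, {"tx": 0, "ty": 0, "tz": 0, "ax": 0, "ay": 0, "az": -8.5, "jaw": 255}, {"tx": 0, "ty": 0, "tz": 0, "ax": 0, "ay": 0, "az": -8.5, "jaw": 255}, {"tx": 0, "ty": 0, "tz": 0, "ax": 0, "ay": 0, "az": -8.5, "jaw": 255}, {"tx": 0, "ty": 0, "tz": 0, "ax": 0, "ay": 0, "az": -8.5, "jaw": 255}, {"tx": 0, "ty": 0, "tz": 0, "ax": 0, "ay": 0, "az": -5, "jaw": 255}, {"tx": 0, "ty": 0, "tz": 0, "ax": 0, "ay": 0, "az": 0, "jaw": 255}]}}

```text
time: 22.0
tool_pos: [0.5457, -0.2485, 0.1471]
tool_rot: [-0.029, 0.662, 0.749, -0.005]
contact_force: [-0.9, -0.5, 0.1]
gripper_width: -0.0
```

```bash
python3 -c "
from h import *
s,R=st((.5784,-.082,.12),.087+np.pi/2);print(s['joint_pos'].round(2))
"
```

```text
t 22.0 pos [ 0.5457 -0.2485  0.1471] F [-0.91 -0.47  0.12] M [-0.013 -0.025  0.011] w -0.0
toolx [-0.1218  0.9919  0.0359] toolz [-0.0497  0.03   -0.9983]
corr turn deg [-2.66 -2.01  2.06]
shift mm [160.2  54.2  30.4]
[-0.55  0.1   1.71 -0.    1.39 -0.67]
```

View pics/t9.png

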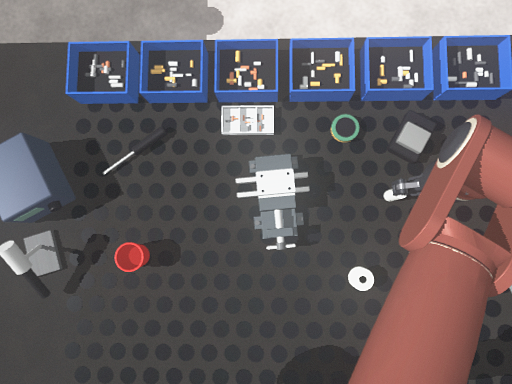

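Emit:
{"api": "move_arm", "payload": {"rows": [{"tx": 0.01, "ty": 0.005, "tz": -0.005, "ax": -2.6, "ay": -2, "az": 2, "jaw": 255}, {"tx": 0.03, "ty": 0.012, "tz": 0, "ax": 0, "ay": 0, "az": 0, "jaw": 255}, {"tx": 0.035, "ty": 0.012, "tz": 0, "ax": 0, "ay": 0, "az": 0, "jaw": 255}, {"tx": 0.035, "ty": 0.01, "tz": 0, "ax": 0, "ay": 0, "az": 0, "jaw": 255}, {"tx": 0.03, "ty": 0.007, "tz": 0, "ax": 0, "ay": 0, "az": 0, "jaw": 255}, {"tx": 0.01, "ty": 0, "tz": 0, "ax": 0, "ay": 0, "az": 0, "jaw": 255}, {"tx": 0, "ty": 0, "tz": 0, "ax": 0, "ay": 0, "az": 0, "jaw": 255}]}}

```text
time: 22.7
tool_pos: [0.5734, -0.0888, 0.1387]
tool_rot: [-0.009, 0.682, 0.731, -0.004]
contact_force: [0.7, 0.3, 0.3]
gripper_width: 0.001
```

```bash
python3 -c "
from h import *
s,R=st((.5784,-.082,.12),.087+np.pi/2)
"
```

```text
t 22.7 pos [ 0.5734 -0.0888  0.1387] F [0.68 0.29 0.28] M [-0.016 -0.024  0.039] w 0.001
toolx [-0.0688  0.9976  0.0079] toolz [-0.019   0.0066 -0.9998]
corr turn deg [-1.05 -0.46 -1.03]
shift mm [ 6.3  5.8 18.6]
```

Emit:
{"api": "move_arm", "payload": {"rows": [{"tx": 0.001, "ty": 0.003, "tz": 0.01, "ax": -1, "ay": -0.45, "az": -1, "jaw": 255}, {"tx": 0, "ty": 0.001, "tz": 0.02, "ax": 0, "ay": 0, "az": 0, "jaw": 255}, {"tx": 0, "ty": 0, "tz": 0.025, "ax": 0, "ay": 0, "az": 0, "jaw": 255}, {"tx": 0, "ty": 0, "tz": 0.015, "ax": 0, "ay": 0, "az": 0, "jaw": 255}, {"tx": 0, "ty": 0, "tz": 0, "ax": 0, "ay": 0, "az": 0, "jaw": 255}, {"tx": 0, "ty": 0, "tz": 0, "ax": 0, "ay": 0, "az": 0, "jaw": 255}]}}

```text
time: 23.3
tool_pos: [0.5755, -0.0935, 0.0643]
tool_rot: [-0.0, 0.679, 0.734, -0.002]
contact_force: [-0.5, 0.4, 0.5]
gripper_width: -0.002
```

```bash
python3 -c "
from h import *
s,R=st((.5784,-.082,.037),.087+np.pi/2)
from plant import manip
f=manip.grab_frame('wrist');cv2.imwrite('pics/w10.png',f['color'][:,:,::-1])
"
```

```text
t 23.3 pos [ 0.5755 -0.0935  0.0643] F [-0.51  0.42  0.46] M [-0.004 -0.037  0.006] w -0.002
toolx [-0.0777  0.997  -0.0022] toolz [-0.0034 -0.0024 -1.    ]
corr turn deg [-0.21  0.12 -0.53]
shift mm [11.3  3.9 27.2]
```

View pics/w10.png

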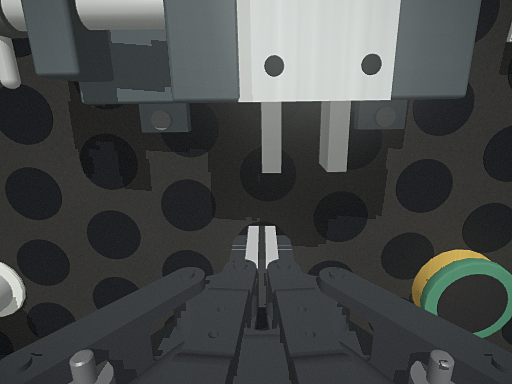

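The wrist view shows the near bar's end at (271,173) and the shut fingertips at (262,228), so I'll shift about 4 mm toward +x and lower.

Emit:
{"api": "move_arm", "payload": {"rows": [{"tx": 0.001, "ty": 0.004, "tz": 0.005, "ax": -0.2, "ay": 0.1, "az": -0.5, "jaw": 255}, {"tx": 0.001, "ty": 0, "tz": 0.01, "ax": 0, "ay": 0, "az": 0, "jaw": 255}, {"tx": 0.001, "ty": 0, "tz": 0.006, "ax": 0, "ay": 0, "az": 0, "jaw": 255}, {"tx": 0.001, "ty": 0, "tz": 0, "ax": 0, "ay": 0, "az": 0, "jaw": 255}, {"tx": 0, "ty": 0, "tz": 0, "ax": 0, "ay": 0, "az": 0, "jaw": 255}]}}

```text
time: 23.85
tool_pos: [0.5817, -0.0897, 0.0448]
tool_rot: [0.003, 0.676, 0.737, 0.001]
contact_force: [-0.3, 1.0, 1.9]
gripper_width: -0.003
```

```bash
python3 -c "
from h import *
s,R=st((.5776,-.072,.037),.087+np.pi/2)
"
```

```text
t 23.85 pos [ 0.5817 -0.0897  0.0448] F [-0.27  1.04  1.88] M [ 0.033 -0.034  0.042] w -0.003
toolx [-0.0869  0.9962 -0.0023] toolz [ 0.0055 -0.0019 -1.    ]
corr turn deg [0.31 0.13 0.  ]
shift mm [18.  -2.6  7.8]
```

Emit:
{"api": "move_arm", "payload": {"rows": [{"tx": 0.002, "ty": -0.0025, "tz": 0.004, "ax": 0.3, "ay": 0.1, "az": 0, "jaw": 255}, {"tx": 0.002, "ty": 0, "tz": 0.002, "ax": 0, "ay": 0, "az": 0, "jaw": 255}, {"tx": 0.003, "ty": 0, "tz": 0, "ax": 0, "ay": 0, "az": 0, "jaw": 255}, {"tx": 0.002, "ty": 0, "tz": 0, "ax": 0, "ay": 0, "az": 0, "jaw": 255}, {"tx": 0, "ty": 0, "tz": 0, "ax": 0, "ay": 0, "az": 0, "jaw": 255}]}}

```text
time: 24.35
tool_pos: [0.5784, -0.0799, 0.0388]
tool_rot: [0.0, 0.676, 0.737, -0.0]
contact_force: [0.2, 0.4, -0.7]
gripper_width: -0.0
```

```bash
python3 -c "
from h import *
s,R=st((.5776,-.072,.037),.087+np.pi/2)
from plant import manip
f=manip.grab_frame('wrist');cv2.imwrite('pics/w11.png',f['color'][:,:,::-1])
"
```

```text
t 24.35 pos [ 0.5784 -0.0799  0.0388] F [ 0.17  0.37 -0.74] M [0.009 0.056 0.025] w -0.0
toolx [-8.740e-02  9.962e-01 -6.000e-04] toolz [ 4.e-04 -6.e-04 -1.e+00]
corr turn deg [0.02 0.04 0.03]
shift mm [ 8.  -0.1  1.8]
```

View pics/w11.png

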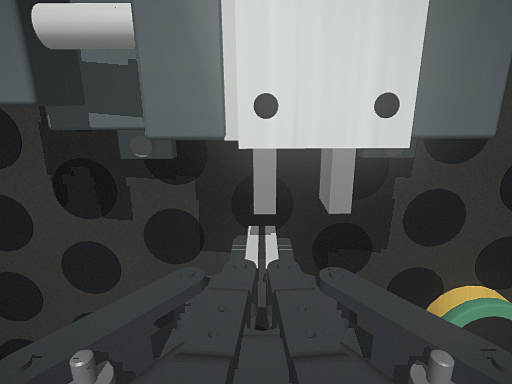

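The fingertips at (262,230) now line up with the near bar's end at (265,213). Creeping in.

Emit:
{"api": "move_arm", "payload": {"rows": [{"tx": 0.002, "ty": 0, "tz": 0, "ax": 0, "ay": 0, "az": 0, "jaw": 255}, {"tx": 0.002, "ty": 0, "tz": 0, "ax": 0, "ay": 0, "az": 0, "jaw": 255}, {"tx": 0.002, "ty": 0, "tz": 0, "ax": 0, "ay": 0, "az": 0, "jaw": 255}, {"tx": 0.001, "ty": 0, "tz": 0, "ax": 0, "ay": 0, "az": 0, "jaw": 255}, {"tx": 0, "ty": 0, "tz": 0, "ax": 0, "ay": 0, "az": 0, "jaw": 255}]}}

```text
time: 24.9
tool_pos: [0.5782, -0.0726, 0.0393]
tool_rot: [0.001, 0.676, 0.737, 0.0]
contact_force: [0.1, -0.6, -0.9]
gripper_width: 0.0
```

Emit:
{"api": "move_arm", "payload": {"rows": [{"tx": 0.0007, "ty": 0, "tz": 0, "ax": 0, "ay": 0, "az": 0, "jaw": 255}, {"tx": 0.0007, "ty": 0, "tz": 0, "ax": 0, "ay": 0, "az": 0, "jaw": 255}]}}

```text
time: 25.1
tool_pos: [0.578, -0.0711, 0.0393]
tool_rot: [0.001, 0.676, 0.737, 0.0]
contact_force: [-0.9, -0.6, -0.1]
gripper_width: -0.002
```

Emit:
{"api": "move_arm", "payload": {"rows": [{"tx": 0.0007, "ty": 0, "tz": 0, "ax": 0, "ay": 0, "az": 0, "jaw": 255}, {"tx": 0.0007, "ty": 0, "tz": 0, "ax": 0, "ay": 0, "az": 0, "jaw": 255}]}}

```text
time: 25.3
tool_pos: [0.5779, -0.0697, 0.0393]
tool_rot: [0.001, 0.676, 0.737, 0.0]
contact_force: [0.6, -0.8, 0.0]
gripper_width: 0.001
```

Emit:
{"api": "move_arm", "payload": {"rows": [{"tx": 0.0006, "ty": 0, "tz": 0, "ax": 0, "ay": 0, "az": 0, "jaw": 255}, {"tx": 0.0006, "ty": 0, "tz": 0, "ax": 0, "ay": 0, "az": 0, "jaw": 255}]}}

```text
time: 25.5
tool_pos: [0.5779, -0.0694, 0.0393]
tool_rot: [0.002, 0.675, 0.737, -0.001]
contact_force: [-0.7, -4.0, -0.9]
gripper_width: 0.001
```

Emit:
{"api": "move_arm", "payload": {"rows": [{"tx": 0.0006, "ty": 0, "tz": 0, "ax": 0, "ay": 0, "az": 0, "jaw": 255}, {"tx": 0.0006, "ty": 0, "tz": 0, "ax": 0, "ay": 0, "az": 0, "jaw": 255}]}}

```text
time: 25.7
tool_pos: [0.5779, -0.0694, 0.0394]
tool_rot: [0.003, 0.675, 0.737, -0.002]
contact_force: [0.6, -3.8, -0.9]
gripper_width: 0.0
```

Emit:
{"api": "move_arm", "payload": {"rows": [{"tx": 0.0006, "ty": 0, "tz": 0, "ax": 0, "ay": 0, "az": 0, "jaw": 255}, {"tx": 0.0006, "ty": 0, "tz": 0, "ax": 0, "ay": 0, "az": 0, "jaw": 255}]}}

```text
time: 25.9
tool_pos: [0.5779, -0.0694, 0.0394]
tool_rot: [0.004, 0.675, 0.737, -0.002]
contact_force: [0.2, -6.4, -1.0]
gripper_width: -0.002
```

The near parallel took about 4–6 N and the tip stayed put at y = -0.0694, so it's clamped. I'll back off and go to the far one.

Emit:
{"api": "move_arm", "payload": {"rows": [{"tx": -0.005, "ty": 0, "tz": 0, "ax": 0, "ay": 0, "az": 0, "jaw": 255}, {"tx": -0.008, "ty": 0, "tz": 0, "ax": 0.4, "ay": 0.2, "az": 0, "jaw": 255}, {"tx": -0.002, "ty": 0.01, "tz": 0, "ax": 0, "ay": 0, "az": 0, "jaw": 255}, {"tx": 0, "ty": 0.012, "tz": 0, "ax": 0, "ay": 0, "az": 0, "jaw": 255}, {"tx": 0, "ty": 0.008, "tz": 0, "ax": 0, "ay": 0, "az": 0, "jaw": 255}, {"tx": 0, "ty": 0, "tz": 0, "ax": 0, "ay": 0, "az": 0, "jaw": 255}, {"tx": 0, "ty": 0, "tz": 0, "ax": 0, "ay": 0, "az": 0, "jaw": 255}]}}

```text
time: 26.6
tool_pos: [0.6127, -0.0802, 0.0393]
tool_rot: [-0.002, 0.676, 0.737, -0.002]
contact_force: [-0.3, 0.3, 0.7]
gripper_width: 0.001
```

```bash
python3 -c "
from h import *
s,R=st((.6107,-.0695,.039),.087+np.pi/2)
from plant import manip
f=manip.grab_frame('wrist');cv2.imwrite('pics/w12.png',f['color'][:,:,::-1])
"
```

```text
t 26.6 pos [ 0.6127 -0.0802  0.0393] F [-0.33  0.31  0.68] M [0.026 0.008 0.043] w 0.001
toolx [-0.0868  0.9962  0.0011] toolz [-5.3e-03  7.0e-04 -1.0e+00]
corr turn deg [-0.3  -0.06 -0.  ]
shift mm [10.8 -1.1  0.3]
```

View pics/w12.png

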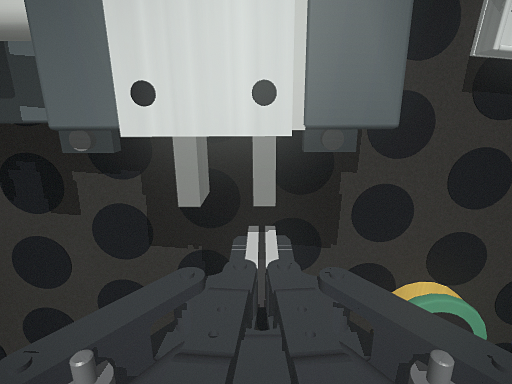

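The far bar's end at (264,205) lines up with the fingertips at (262,230). Creeping in again.

Emit:
{"api": "move_arm", "payload": {"rows": [{"tx": 0.002, "ty": 0, "tz": 0, "ax": -0.3, "ay": 0, "az": 0, "jaw": 255}, {"tx": 0.002, "ty": 0, "tz": 0, "ax": 0, "ay": 0, "az": 0, "jaw": 255}, {"tx": 0.002, "ty": 0, "tz": 0, "ax": 0, "ay": 0, "az": 0, "jaw": 255}, {"tx": 0.002, "ty": 0, "tz": 0, "ax": 0, "ay": 0, "az": 0, "jaw": 255}, {"tx": 0.0005, "ty": 0, "tz": 0, "ax": 0, "ay": 0, "az": 0, "jaw": 255}, {"tx": 0, "ty": 0, "tz": 0, "ax": 0, "ay": 0, "az": 0, "jaw": 255}]}}

```text
time: 27.25
tool_pos: [0.6106, -0.0703, 0.0391]
tool_rot: [-0.001, 0.676, 0.737, 0.0]
contact_force: [-0.3, -0.2, -0.0]
gripper_width: 0.002
```

Emit:
{"api": "move_arm", "payload": {"rows": [{"tx": 0.0007, "ty": 0, "tz": 0, "ax": 0, "ay": 0, "az": 0, "jaw": 255}, {"tx": 0.0007, "ty": 0, "tz": 0, "ax": 0, "ay": 0, "az": 0, "jaw": 255}]}}

```text
time: 27.45
tool_pos: [0.6105, -0.069, 0.0391]
tool_rot: [-0.001, 0.676, 0.737, 0.0]
contact_force: [0.6, -0.1, 0.8]
gripper_width: -0.002
```

Emit:
{"api": "move_arm", "payload": {"rows": [{"tx": 0.0007, "ty": 0, "tz": 0, "ax": 0, "ay": 0, "az": 0, "jaw": 255}, {"tx": 0.0007, "ty": 0, "tz": 0, "ax": 0, "ay": 0, "az": 0, "jaw": 255}]}}

```text
time: 27.65
tool_pos: [0.6104, -0.0675, 0.0391]
tool_rot: [-0.001, 0.676, 0.737, 0.0]
contact_force: [0.6, -0.3, 0.4]
gripper_width: -0.002
```

Emit:
{"api": "move_arm", "payload": {"rows": [{"tx": 0.0006, "ty": 0, "tz": 0, "ax": 0, "ay": 0, "az": 0, "jaw": 255}, {"tx": 0.0006, "ty": 0, "tz": 0, "ax": 0, "ay": 0, "az": 0, "jaw": 255}]}}

```text
time: 27.85
tool_pos: [0.6103, -0.0663, 0.0392]
tool_rot: [-0.001, 0.676, 0.737, 0.0]
contact_force: [-0.2, -1.5, -0.5]
gripper_width: 0.0
```

Emit:
{"api": "move_arm", "payload": {"rows": [{"tx": 0.0006, "ty": 0, "tz": 0, "ax": 0, "ay": 0, "az": 0, "jaw": 255}, {"tx": 0.0006, "ty": 0, "tz": 0, "ax": 0, "ay": 0, "az": 0, "jaw": 255}]}}

```text
time: 28.05
tool_pos: [0.6103, -0.0663, 0.0392]
tool_rot: [0.0, 0.676, 0.737, -0.001]
contact_force: [-0.4, -2.9, -0.9]
gripper_width: -0.0
```

Emit:
{"api": "move_arm", "payload": {"rows": [{"tx": 0.0006, "ty": 0, "tz": 0, "ax": 0, "ay": 0, "az": 0, "jaw": 255}, {"tx": 0.0006, "ty": 0, "tz": 0, "ax": 0, "ay": 0, "az": 0, "jaw": 255}]}}

```text
time: 28.25
tool_pos: [0.6103, -0.0663, 0.0393]
tool_rot: [0.001, 0.676, 0.737, -0.001]
contact_force: [-0.1, -4.6, -1.1]
gripper_width: -0.002
```

The far parallel held about 4.5 N without moving. I'll retreat, rise clear and check the scene.

Emit:
{"api": "move_arm", "payload": {"rows": [{"tx": -0.005, "ty": 0, "tz": 0, "ax": 0, "ay": 0, "az": 0, "jaw": 255}, {"tx": -0.01, "ty": 0, "tz": 0, "ax": 0, "ay": 0, "az": 0, "jaw": 255}, {"tx": -0.01, "ty": 0, "tz": -0.01, "ax": 0, "ay": 0, "az": 0, "jaw": 255}, {"tx": 0, "ty": 0, "tz": -0.04, "ax": 0, "ay": 0, "az": 0, "jaw": 255}, {"tx": 0, "ty": 0, "tz": -0.045, "ax": 0, "ay": 0, "az": 0, "jaw": 255}, {"tx": 0, "ty": 0, "tz": -0.045, "ax": 0, "ay": 0, "az": 0, "jaw": 255}, {"tx": 0, "ty": -0.04, "tz": -0.02, "ax": 0, "ay": 0, "az": 0, "jaw": 255}, {"tx": 0, "ty": -0.045, "tz": 0, "ax": 0, "ay": 0, "az": 0, "jaw": 255}, {"tx": 0, "ty": -0.045, "tz": 0, "ax": 0, "ay": 0, "az": 0, "jaw": 255}, {"tx": 0, "ty": -0.02, "tz": 0, "ax": 0, "ay": 0, "az": 0, "jaw": 255}, {"tx": 0, "ty": 0, "tz": 0, "ax": 0, "ay": 0, "az": 0, "jaw": 255}, {"tx": 0, "ty": 0, "tz": 0, "ax": 0, "ay": 0, "az": 0, "jaw": 255}]}}

```text
time: 29.45
tool_pos: [0.4609, -0.1096, 0.2149]
tool_rot: [0.004, 0.677, 0.736, 0.003]
contact_force: [1.0, 0.2, -0.1]
gripper_width: -0.003
```

```bash
python3 -c "
from h import *
st()
from plant import manip
for n in('scene','top'):
    f=manip.grab_frame(n);cv2.imwrite('pics/%s13.png'%n,f['color'][:,:,::-1])
    b=(165,250,215,305) if n=='scene' else (145,255,225,325)
    cv2.imwrite('pics/%s13c.png'%n,cv2.resize(f['color'][b[0]:b[1],b[2]:b[3],::-1],None,fx=5,fy=5,interpolation=cv2.INTER_CUBIC))
"
```

```text
t 29.45 pos [ 0.4609 -0.1096  0.2149] F [ 1.05  0.17 -0.08] M [ 0.041  0.006 -0.005] w -0.003
toolx [-0.0836  0.9965 -0.0012] toolz [ 9.7e-03 -4.0e-04 -1.0e+00]
corr turn deg [ 0.48 -0.38 89.81]
```

View pics/scene13.png

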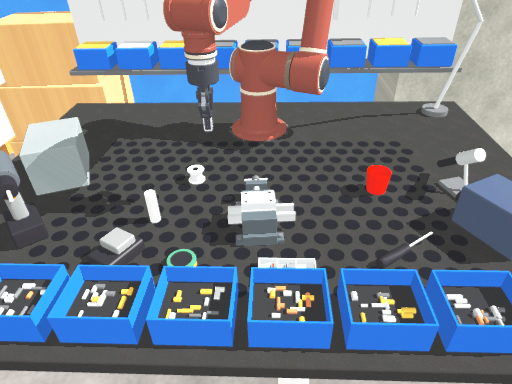

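View pics/top13c.png

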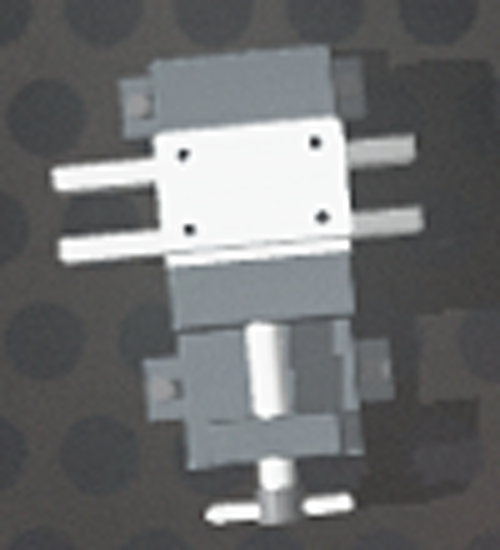

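View pics/scene13c.png

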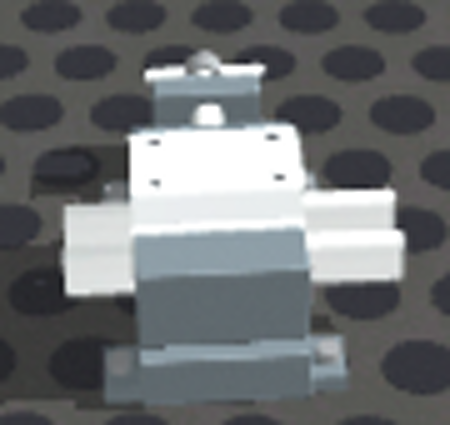

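The block is level, the parallels are where they began, and the drift stands upright at (152,205). The bystanders are unmoved and the arm is clear, so I'm handing in.

```bash
python3 -c "
from plant import manip
print(manip.job_done())"
```

```text
the job is handed in; nothing more can be done
None
```

I finished the task and handed it in at about 29.5 s of the 72 s allowed; no verdict was reported.

- **Seating the block:** I pushed the block down with the drift at the left end, then the right, then the left again. The vertical peak was about 26–27 N each time. Counting the 8–12 N sideways drag, the total was about 28–30 N, slightly over the 25–29 N advised but well under 35 N. The drift stopped hard at the same height at both ends, with its foot about 93.8 mm above the bench (94 mm when seated).
- **Drift:** I stood it upright again about 3 mm from its original spot. It was still upright in the last pictures.
- **Nudging the parallels:** I nudged the right-hand end of the near parallel and then the far one, and neither moved. The near one held a push of about 4–6 N and the far one about 3–4.5 N, a bit more than I intended.
- **Last checks:** The final top and scene pictures show the block level and the bar ends at the same pixels as at the start. The bystanders look untouched and the arm is clear. I could not measure the force between the block and the parallels directly; I judged that only by the bars holding firm.

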